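# Scoop ferrules out of the leaning glass jar into the parts dish

## Robot

A 7-joint arm with a two-finger parallel gripper is mounted at the origin on the work surface. World frame = base frame: x ahead of the robot, y to its left, z up, the work surface at z = 0. Lengths are in m, angles in rad, forces in N, time in s.
With the tool pointing down it reaches from about 0.35 to 0.9 m from the base axis. Payload 19.9 kg.
Tool frame: the origin (TCP) lies between the finger pads; the fingertips stand env.tcp_to_tips ahead of it and the grasp point (between the pads) lies 5 mm behind it (env.tcp_to_tips is the distance from the TCP to the fingertips, in m); z points along the fingers, y is the direction in which the jaws open and shut (so a half turn about z gives the same grasp; the last joint's range is limited). The gripper opens to 85 mm and grips with 20 to 120 N. Pads are 22 mm wide; open, the fingers measure 114 mm over their backs; the gripper's body (76 mm by 85 mm) begins 54 mm behind the grasp point. The pads swing forward as they close: fully open they stand 13 mm farther back than shut.
Start: joints at [-1.278, 0.417, -0.01, 1.614, 0.005, 1.111, -0.053], TCP at [0.205, 0.59, 0.245] pointing down, gripper open.
Joint ranges: [-2.81, 2.81], [-0.39, 2.02], [-1.27, 1.25], [0.06, 2.57], [-1.19, 4.33], [0.19, 2], [-2.82, 2.82]. Speed limits (rad/s): [1.89, 1.89, 2.39, 2.39, 3.01, 3.01, 3.01].

## Interface

Orientations are given as [roll, pitch, yaw] about the fixed x, y, z axes, in that order (R = Rz(yaw) Ry(pitch) Rx(roll)).
In Python, from bench import env gives the robot as it stands.
- The arm moves only by the tool servo_tool, never from a script. Its argument "targets" is a list of rows, each a list of 7 numbers: the shift along the tool's x, y, z in units of 40 mm (1.0 is 40 mm), then the turn, a rotation vector about the tool's x, y, z in units of 6 degrees (1.0 is 6 degrees), then the finger opening in mm, from 0 to 85.4. In form: [[x, y, z, wx, wy, wz, fingers], ...]. A call has 1 to 20 rows; each row shifts and turns the commanded pose from where the row before left it, along the tool's axes as they then stand; what a row does not reach is not made up. A row lasts 1/12 s, in which the tool goes at most 41.7 mm and 7.16 degrees, less where a joint would pass 70% of its speed; a pose out of reach is approached as far as the arm can. A call is refused whole if a number of a shift passes 1 or a number of a turn 1, either way. A call with a gripper value outside its range is refused whole. The fingers move at their own pace and stop on an object; the grip force is fixed at half the most. Time passes only in rows, so rows that do not move let the fingers close. It gives the time, the measured TCP pose, the force and the opening at its end, in the units of the state.
- env.get_obs(): the state, without advancing time (a new reading comes with each control period).
- env.capture(name): name is "side" or "top"; returns a dict with "frame" (384x512x3 uint8, red, green, blue), "z_map" (384x512 float32, m along the optical axis (not along the pixel's ray), 0 where there is no reading), "intrinsics" (3x3 intrinsics, pixels), "rvec" (rotation vector, rad) and "tvec" (3), from world to camera coordinates, as OpenCV has them. Camera axes: x right, y down, z forward; pixel columns grow to the right and rows downward; lengths in m; the calibration is good to about 2 mm. A picture is of the moment at which its call begins.
- env.finish_job(): hands the job in, once; it reports no verdict.
Trained networks look in a picture, given as the dict that the camera call returned (one of the last four; its "shot" number tells which), for a name from the list of things; names that differ only in an ending like _2 or _b are one class to them, and where a whole thing is asked for, a point or a joint stands for the part that bears it (a point fixed in the world has none). Each returns a list of dicts, best first, with "p" (0 to 1); they miss things now and then, are a little off and sometimes report something else, mostly with a low value. They report only what shows in the picture. A call takes as long as a camera call. They do not tell look-alikes from the thing itself.
- env.spot_in(label, picture): "extent" ([left, top, right, bottom] as shares, 0 to 1, of the picture: columns of its width, rows of its height, round what is visible of it).
- env.cut_out(label, picture): "pixels" (384x512 bool, what is visible of it) and "extent" ([left, top, right, bottom] as shares, 0 to 1, of the picture: columns of its width, rows of its height, round what is visible of it).
The state is a dict: "time_s": time; "q": joint angles; "dq": joint speeds; "effort": joint torques, N m; "position": TCP position; "ee_rot": TCP orientation; "force": force on the tool from outside, world axes, zero at the start; "torque": the same for the moment, N m; "gripper_width": opening from 0.0 (shut) to 1.0 (fully open).
Only numpy, scipy, OpenCV 4.12 (cv2) and the standard library are available. Lean on these libraries where they do the work, as an engineer would, in place of code of your own. Each camera call takes 0.05 s, during which the arm holds its last target. There are 200 camera calls.

## Task

Take the scoop from its cork mat and, working through the narrow mouth of the jar held in the clamp, scoop up at least three of the brass ferrules and carry them out together in the scoop. Bring the scoop's lip down to within about two centimetres of the round steel dish's rim before you tip them in, so that none bounces away; then lay the scoop back on the cork mat the right way up. Every ferrule must end in the dish or still in the jar with none spilled on the way; do not bear hard on the glass, leave the dish standing where it is and do not disturb the other things on the cart.

Things in the scene. Friction and masses are not known exactly. Their poses are not given: they have to be found in the camera images.
- scoop: Stainless parts scoop with wooden handle, 266 mm long, about 110 g (varies). Origin: underside of the bowl's middle; x to the lip, z up out of the bowl, y across; centre of mass about 75 mm behind it. Lies level on its bowl and tail hook on the cork mat, lip to the robot's left (+y, within 0.25 rad). A 7 mm round shank rises from the bowl's back (x -35, z 18 mm) to the handle (x -105, z 30 mm).
- scoop_lip (a point): Middle of the scoop's front lip (a 0.8 mm edge), at its underside: (35, 0, 0) mm in the scoop's frame; same axes.
- scoop_bowl (a point): Middle of the scoop's bowl: (0, 0, 12) mm in its frame. Bowl: trough of 2 mm sheet, x -35 to +35 mm, 38 mm wide, 22 mm deep, flat floor 22 mm wide, sides sloping at 40 degrees then upright; closed at the back, open at top and front, side walls sloping down from x = -2 mm to the lip. Ferrules with centres within 42 mm of this point count as in the bowl.
- scoop_grip (a point): A good point to hold the handle: (-128, 0, 30) mm in the scoop's frame. The handle is flat-sided wood along x from -105 to -205 mm, 16 mm wide (y), 26 mm high (z 17 to 43 mm). Behind it a 5 mm wire hook turns down to the level of the bowl's underside (end at x = -226 mm).
- jar: Green glass jar, 132 mm tall, held fast and leaning: its axis rises 26 degrees above level to the mouth, which faces the robot's right (-y, within 0.25 rad). Origin: centre of its outer underside; z along the axis out of the mouth; x square to it, pointing up (64 degrees above level); y level. Walls 4 mm; body's inner radius 49 mm (12 flats, one lowest) from z 6 to 100 mm.
- jar_mouth (a point): Centre of the jar's mouth: (0, 0, 132) mm in the jar's frame, about 139 mm above the cart; same axes. The neck's inner radius is 34 mm from z = 116 to 132 mm, lip outer radius 41.5 mm; between z = 100 and 116 mm a shoulder narrows the body to the neck.
- jar_floor (a point): Centre of the jar's inner floor: (0, 0, 6) mm in the jar's frame; same axes. The ferrules lie where this floor meets the lowest wall (x = -49 mm), up to about 50 mm from the floor along the wall.
- jar_mid (a point): Centre of the inside of the jar: (0, 0, 66) mm in the jar's frame. Ferrules with centres within 72 mm of this point count as in the jar.
- clamp: Cast bench clamp, screwed down, holding the jar between cork-padded jaws, a hardwood block under it. Origin: on the cart under the jar's middle; x level, the way into the jar; z up. Foot 120 mm (x), y -185 to +115 mm; jaws 64 mm wide, 118 mm high, at y 54 to 84 mm on either side; screw and bar reach y = -235 mm, 100 mm high.
- dish: Round open stainless parts dish, loose, 0.35 kg: rim radius 60 mm, 34 mm high, wall and floor 3 mm, inner floor radius about 49 mm. Origin: centre of its underside, z up.
- dish_rim (a point): Centre of the dish's mouth, level with the rim, 34 mm above its underside. Ferrules with centres within 60 mm of this point count as in the dish.
- mat: Cork mat, 300 by 100 mm, 4 mm thick, fixed to the cart. Origin: centre of its underside; x along its length, the way the scoop's lip points as first laid.
- ferrule0: Brass ferrule, a short tube 16 mm in diameter and 12 mm long, 10 g, one of five alike that start loose in the jar. Origin: its centre; y along its axis. Polished: they slide and roll easily (friction about 0.18).
- ferrule1: Brass ferrule, a short tube 16 mm in diameter and 12 mm long, 10 g, one of five alike that start loose in the jar. Origin: its centre; y along its axis. Polished: they slide and roll easily (friction about 0.18).
- ferrule2: Brass ferrule, a short tube 16 mm in diameter and 12 mm long, 10 g, one of five alike that start loose in the jar. Origin: its centre; y along its axis. Polished: they slide and roll easily (friction about 0.18).
- ferrule3: Brass ferrule, a short tube 16 mm in diameter and 12 mm long, 10 g, one of five alike that start loose in the jar. Origin: its centre; y along its axis. Polished: they slide and roll easily (friction about 0.18).
- ferrule4: Brass ferrule, a short tube 16 mm in diameter and 12 mm long, 10 g, one of five alike that start loose in the jar. Origin: its centre; y along its axis. Polished: they slide and roll easily (friction about 0.18).
- ring_gauge: Bystander: chrome ring gauge, 48 mm across, 18 mm high. Origin: centre of its underside.
- grease_pot: Bystander: white cork-grease pot with a black lid, 42 mm across, 36 mm high. Origin: centre of its underside.
- v_block: Bystander: hardwood V-block, 80 by 48 mm, 36 mm high, groove along x. Origin: centre of its underside.
- caliper: Bystander: steel caliper lying flat, 235 mm long in x, 80 mm across the jaws. Origin: on the cart under the middle of its beam.
- bocal: Bystander: lacquered brass bocal lying flat, a bent tube in a space of about 165 by 225 mm. Origin: on the cart near the middle of its bend.
There are look-alikes about, which are no part of the job. Of the things that look like the dish, take the one that is farthest to the robot's left at the start.

How it is judged:
By the outcome, as a careful person would: the job done as asked, in the order asked, and still so for the second after the job is handed in, with the robot touching nothing.
It also fails if it takes over 72 s, if anything falls off the work surface, if the arm or the gripper's body presses on something with over 40 N, if the wrist force passes 120 N, or if a joint passes its speed limit or range.

## Working session

There is one attempt and no reset: what is moved stays moved. The work goes in short steps, Python scripts to look and compute and a tool call to move; the robot and the scene stay as the last step left them, time stands still between calls to the robot, and variables do not carry over. Pictures are saved under pics/ and viewed, about 8 in all and at most 12, crops included, and the job is handed in when it is done.

Besides the shell and the picture viewer there is one more tool, called after "Call:" as name(argument=value, ...), one argument or row to a line, values as JSON. servo_tool: Moves the arm, as the interface text tells. Its arguments: {"type":"object","properties":{"targets":{"type":"array","items":{"type":"array","items":{"type":"number"}}}},"required":["targets"]}

```bash
mkdir -p pics; ls; cat > h.py <<'E'
import numpy as np, cv2
from scipy.spatial.transform import Rotation as R
from bench import env
def w2c(c): return cv2.Rodrigues(np.array(c['rvec'],float))[0], np.array(c['tvec'],float).reshape(3)
def cloud(c):
    Rm,t=w2c(c);K=c['intrinsics'];z=c['z_map']
    v,u=np.mgrid[:z.shape[0],:z.shape[1]]
    P=np.stack([(u-K[0,2])/K[0,0]*z,(v-K[1,2])/K[1,1]*z,z],-1)
    W=(P-t)@Rm
    W[z<=0]=np.nan
    return W
def proj(c,p):
    Rm,t=w2c(c);q=np.atleast_2d(p)@Rm.T+t;k=q@np.array(c['intrinsics']).T
    return k[:,:2]/k[:,2:]
E
python3 - <<'E'
from h import *
import pickle
o=env.get_obs();print({k:np.round(v,3).tolist() for k,v in o.items()},env.tcp_to_tips)
cs={}
for n in ['side','top']:
    c=env.capture(n);cs[n]=c;W=cloud(c)
    cv2.imwrite(f'pics/{n}0.png',cv2.resize(c['frame'][:,:,::-1],(800,600),interpolation=cv2.INTER_CUBIC))
    Rm,t=w2c(c);print(n,'cam at',(-Rm.T@t).round(3),'fwd',Rm[2].round(2))
    for l in ['scoop','jar','dish','mat','clamp','ferrule0','ring_gauge','grease_pot','v_block','caliper','bocal']:
        for d in env.cut_out(l,c)[:5]:
            if d['p']<.2: continue
            m=d['pixels'];P=W[m];P=P[~np.isnan(P[:,0])]
            e=np.array(d['extent'])*[512,384,512,384]
            if len(P): print(n,l,round(d['p'],2),e.round().astype(int).tolist(),m.sum(),'med',np.median(P,0).round(3),'lo',np.percentile(P,3,axis=0).round(3),'hi',np.percentile(P,97,axis=0).round(3))
pickle.dump(cs,open('cs0.pkl','wb'))
E
```

```text
pics
{'time_s': 0.0, 'q': [-1.278, 0.418, -0.01, 1.614, 0.005, 1.111, -0.053], 'dq': [0.001, 0.0, 0.0, 0.001, 0.001, 0.0, -0.0], 'effort': [0.001, -86.447, 0.679, -43.489, 0.019, 0.008, -0.0], 'position': [0.205, 0.59, 0.245], 'ee_rot': [-3.14, 0.0, 2.808], 'force': [0.36, -0.385, -0.318], 'torque': [-0.04, 0.048, 0.035], 'gripper_width': 1.002} 0.014
side cam at [0.414 0.654 0.793] fwd [ 0.15 -0.7  -0.7 ]
side jar 0.82 [182, 241, 247, 324] 3991 med [0.561 0.242 0.145] lo [0.518 0.174 0.102] hi [0.612 0.291 0.171]
side dish 0.79 [327, 187, 375, 229] 1553 med [ 0.312 -0.147  0.009] lo [ 0.262 -0.187  0.002] hi [ 0.365 -0.076  0.035]
side dish 0.72 [179, 187, 229, 227] 1536 med [ 0.686 -0.064  0.008] lo [ 0.632 -0.106  0.001] hi [0.736 0.004 0.035]
side dish 0.58 [326, 151, 372, 181] 1191 med [ 0.33  -0.311  0.012] lo [ 0.279 -0.35   0.002] hi [ 0.382 -0.238  0.035]
side mat 0.76 [253, 157, 313, 241] 2481 med [ 0.476 -0.152  0.005] lo [ 0.434 -0.299  0.001] hi [ 0.539 -0.017  0.008]
side mat 0.44 [176, 188, 221, 225] 1457 med [ 0.686 -0.064  0.007] lo [ 0.634 -0.106  0.001] hi [0.735 0
[... 2433 characters left out ...]
_gauge 0.5 [150, 250, 166, 270] 268 med [0.394 0.205 0.016] lo [ 0.374  0.182 -0.002] hi [0.416 0.227 0.021]
top grease_pot 0.53 [234, 95, 250, 118] 233 med [ 0.785 -0.012  0.034] lo [ 0.771 -0.028  0.003] hi [0.806 0.006 0.04 ]
top v_block 0.56 [325, 154, 359, 186] 656 med [ 0.628 -0.264  0.031] lo [ 0.599 -0.305  0.008] hi [ 0.655 -0.226  0.039]
top caliper 0.88 [382, 150, 409, 244] 974 med [ 0.538 -0.385  0.009] lo [ 0.449 -0.417 -0.001] hi [ 0.671 -0.367  0.015]
top caliper 0.67 [112, 90, 181, 236] 6531 med [0.588 0.214 0.094] lo [0.467 0.155 0.013] hi [0.787 0.285 0.169]
top bocal 0.84 [291, 85, 379, 136] 336 med [ 0.806 -0.342  0.009] lo [ 0.724 -0.357 -0.001] hi [ 0.834 -0.248  0.015]
```

View pics/top0.png

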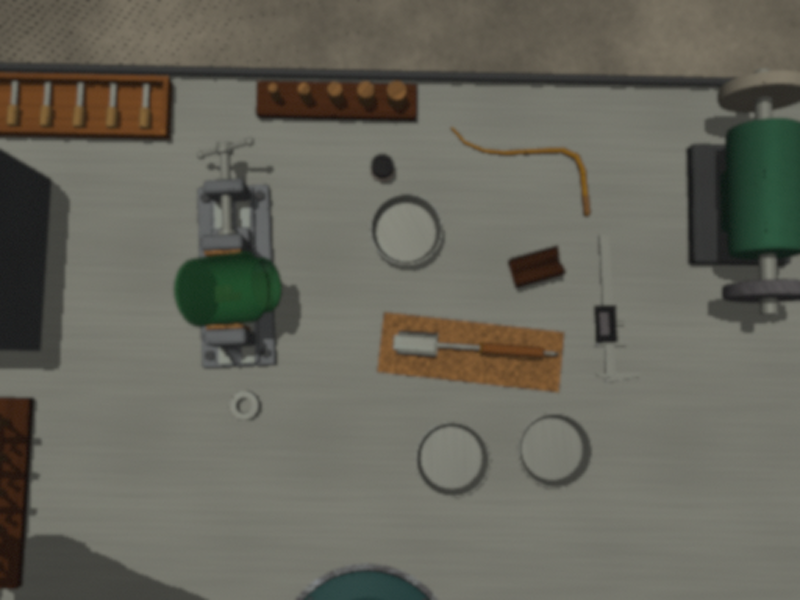

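View pics/side0.png

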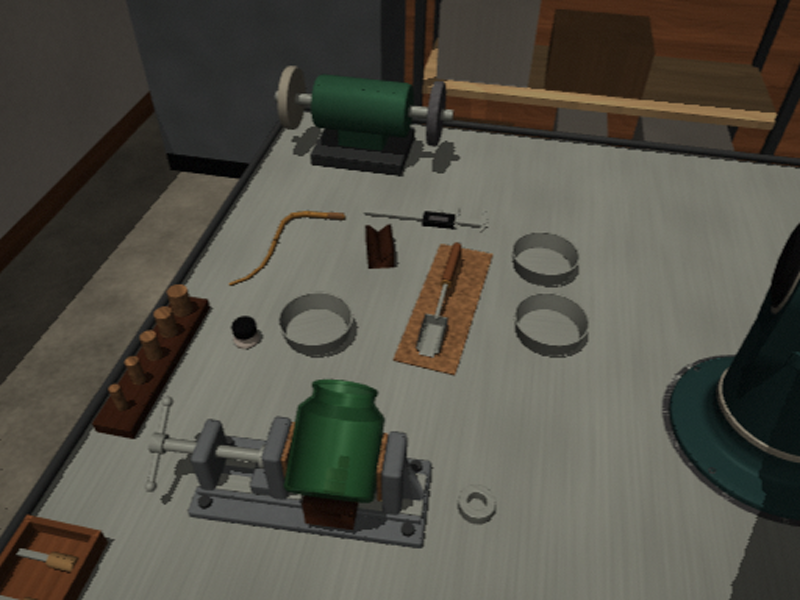

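Top view (800 px) shows three round steel dishes, at (408,232) y≈-0.05, (452,458) y≈-0.13 and (553,450) y≈-0.30. The left-most (largest y) is the one at (408,232). The scoop lies on the mat from lip (395,343) to hook (555,352), and the jar is at (228,290) with its mouth to the right. The side view agrees.

```bash
python3 - <<'E'
from h import *
import pickle
from scipy.optimize import least_squares
cs=pickle.load(open('cs0.pkl','rb'))
env_c={n:env.capture(n) for n in ['side','top']}
# jar fit: outer profile distance
a=np.radians(26)
prof=np.array([[0,0],[53,0],[53,100],[38,116],[38,124],[41.5,126],[41.5,132],[34,132]])/1e3
prof=np.array([[0,0],[53,0],[53,100],[39.5,116],[39.5,132],[34,132]])/1e3
def sd(P,prof):
    d=np.full(len(P),9.)
    for p,q in zip(prof[:-1],prof[1:]):
        e=q-p;t=np.clip((P-p)@e/(e@e),0,1);d=np.minimum(d,np.linalg.norm(P-p-t[:,None]*e,axis=1))
    return d
def frame(p):
    c,s=np.cos(p[2]),np.sin(p[2]); az=np.array([s*np.cos(a),-c*np.cos(a),np.sin(a)]) # yaw 0 -> -y
    ax=np.array([-s*np.sin(a),c*np.sin(a),np.cos(a)]); return ax,np.cross(az,ax),az
res={}
def pts(n,l,pmin=.5,i=0):
    c=env_c[n];d=env.cut_out(l,c)[i];P=cloud(c)[d['pixels']];return P[~np.isnan(P[:,0])]
allP=[]
for n in ['side','top','both']:
    if n!='both':
        P=pts(n,'jar'); P=P[P[:,2]>.1]; allP.append(P)
    else: P=np.vstack(allP)
    def f(p):
        ax,ay,az=frame(p);m=np.array([p[0],p[1],.139]);D=P-m
        z=D@az+.132;r=np.hypot(D@ax,D@ay);return sd(np.c_[r,z],prof)
    s=least_squares(f,[.57,.15,0],loss='soft_l1',f_scale=.002)
    print('jar mouth',n,s.x.round(4),'resid med',np.median(f(s.x)).round(4),len(P))
# dish
for n in ['side','top']:
    c=env_c[n]
    for d in env.cut_out('dish',c)[:4]:
        P=cloud(c)[d['pixels']];P=P[(P[:,2]>.028)&(P[:,2]<.04)]
        if len(P)>20:
            g=least_squares(lambda p:np.hypot(P[:,0]-p[0],P[:,1]-p[1])-.0585,P.mean(0)[:2],loss='soft_l1',f_scale=.002);print('dish',n,g.x.round(4),len(P),np.abs(g.fun).mean().round(4))
# scoop & mat in top
c=env_c['top'];W=cloud(c)
m=env.cut_out('mat',c)[0]['pixels']
cn=cv2.findContours(m.astype(np.uint8),0,2)[0];cn=max(cn,key=cv2.contourArea)
Q=W[m];Q=Q[(Q[:,2]>-.003)&(Q[:,2]<.01)];r=cv2.minAreaRect((Q[:,:2]*1000).astype(np.float32));print('mat',r)
for n in ['top','side']:
    c=env_c[n];W=cloud(c)
    for d in env.cut_out('scoop',c)[:1]:
        P=W[d['pixels']];P=P[(P[:,2]>.012)&(P[:,2]<.06)]
        H=P[P[:,2]>.036];x=H[:,:2]-H[:,:2].mean(0);v=np.linalg.svd(x,full_matrices=0)[2][0];v*=np.sign(v[1])
        s=(P[:,:2]-H[:,:2].mean(0))@v
        print('scoop',n,d['p'],'handle mean',H.mean(0).round(4),len(H),'dir',v.round(3),'yaw off +y',np.degrees(np.arctan2(-v[0],v[1])).round(2),'extent',s.min().round(4),s.max().round(4),'handle ext',(x@v).min().round(4),(x@v).max().round(4))
c=env_c['top'];f=c['frame'][:,:,::-1]
A=cv2.resize(f[100:240,230:370],(400,400),interpolation=2);B=cv2.resize(env_c['side']['frame'][225:345,170:290,::-1],(400,400),interpolation=2)
B=np.clip(B.astype(float)*1.8,0,255).astype(np.uint8)
cv2.imwrite('pics/crop1.png',np.hstack([A,B]))
E
```

```text
jar mouth side [0.5741 0.1569 0.0729] resid med 0.0008 3878
jar mouth top [0.5761 0.1564 0.0682] resid med 0.0011 2480
jar mouth both [0.575  0.1567 0.074 ] resid med 0.001 6358
dish side [ 0.3145 -0.1304] 282 0.0014
dish side [ 0.6819 -0.0503] 244 0.0016
dish side [ 0.3315 -0.2933] 229 0.0016
dish top [ 0.3181 -0.1315] 157 0.0018
dish top [ 0.6847 -0.0515] 203 0.0016
dish top [ 0.3344 -0.294 ] 258 0.0014
mat ((488.4935302734375, -162.61380004882812), (300.6639404296875, 100.16405487060547), 84.76431274414062)
scoop top 0.85 handle mean [ 0.4914 -0.2175  0.046 ] 205 dir [0.06  0.998] yaw off +y -3.44 extent -0.0552 0.1733 handle ext -0.0552 0.0474
scoop side 0.77 handle mean [ 0.4887 -0.2134  0.0455] 173 dir [0.064 0.998] yaw off +y -3.64 extent -0.0589 0.1712 handle ext -0.0589 0.0614
```

View pics/crop1.png

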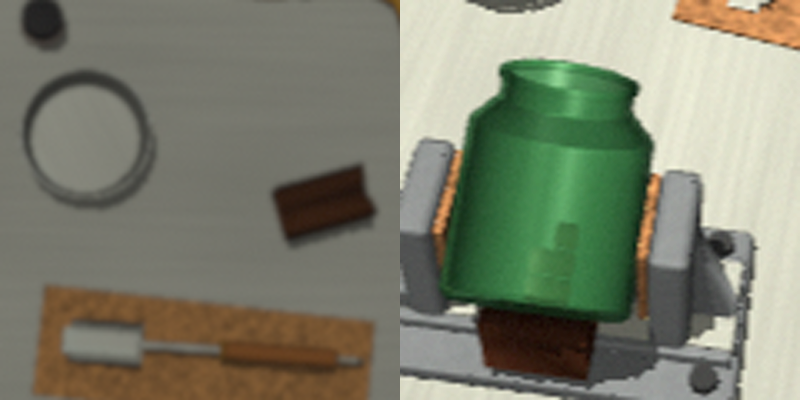

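The crop confirms that the left-most dish (88,135 in the crop) is an empty open round steel dish. The scoop lies level, lip left. In the jar the ferrules show as a heap at about (560,265). The jar fits agree to 2 mm, with the mouth at (0.575, 0.157) and yaw 0.074. I'll write the planner next.

```bash
cat > plan.py <<'E'
import numpy as np, json, sys
from scipy.spatial.transform import Rotation as R
A=np.radians(15); G=np.array([-.140,0,.030])
tsR=np.array([[np.cos(A),0,np.sin(A)],[0,-1,0],[np.sin(A),0,-np.cos(A)]]) # columns: tool x,y,z in scoop frame
tsp=G+.005*tsR[:,2]
YJ=.074; MOUTH=np.array([.575,.1567,.139]); a26=np.radians(26)
c,s=np.cos(YJ),np.sin(YJ)
JZ=np.array([s*np.cos(a26),-c*np.cos(a26),np.sin(a26)]);JX=np.array([-s*np.sin(a26),c*np.sin(a26),np.cos(a26)]);JY=np.cross(JZ,JX)
LIP=np.array([.035,0,0])
def sc_from_jar(jx,jz,th): # lip at (jx,jz) mm, th deg lip-up rel. to axis
    t=np.radians(th);jx,jz=jx/1e3,jz/1e3
    lip=MOUTH+JX*jx+JZ*(jz-.132); X=-np.cos(t)*JZ+np.sin(t)*JX; Z=np.sin(t)*JZ+np.cos(t)*JX
    Rm=np.c_[X,np.cross(Z,X),Z]; return lip-Rm@LIP,Rm
def sc_world(lip,head,pitch): # heading deg, pitch deg lip-up
    Rm=R.from_euler('ZYX',[head,-pitch,0],degrees=True).as_matrix(); return np.array(lip)-Rm@LIP,Rm
def tcp(sc): p,Rm=sc; return p+Rm@tsp, Rm@tsR
def sc_of(p,Rt): Rm=Rt@tsR.T; return p-Rm@tsp,Rm
def tojar(sc):
    p,Rm=sc;d=p+Rm@LIP-MOUTH;X=Rm[:,0];return (d@JX*1e3,d@JZ*1e3+132,np.degrees(np.arctan2(X@JX,-X@JZ)),d@JY*1e3)
def pts():
    P=[]
    for x in np.linspace(-35,35,8):
        for y,z in [(-11,0),(11,0),(0,0),(-19,7),(19,7)]+([(-19,22),(19,22)] if x<=0 else []): P.append((x,y,z))
    for x in np.linspace(-35,-105,12):
        z=18+(x+35)/-70*12
        for dz in (-3.5,3.5): P.append((x,0,z+dz))
    for x in np.linspace(-105,-205,9):
        for y in (-8,8):
            for z in (17,43): P.append((x,y,z))
    n=len(P);P=np.array(P)/1e3
    B=[]
    for h in np.linspace(-.054,-.16,4):
        for x in np.linspace(-.0425,.0425,5):
            for y in np.linspace(-.0425,.0425,5): B.append((x,y,h))
    for h in (.019,0,-.03,-.05):
        for x in (-.012,.012):
            for y in (-.025,.025): B.append((x,y,h))
    return P,np.array(B)@tsR.T+G
SP,GP=pts()
poly=np.array([[0,6],[49,6],[49,100],[34,116],[34,132],[41.5,132],[41.5,125],[53,100],[53,0],[0,0]])/1e3
import cv2
def clear(sc):
    p,Rm=sc;o=[]
    for Q in (SP,GP):
        D=Q@Rm.T+p-MOUTH;z=D@JZ+.132;r=np.hypot(D@JX,D@JY)
        o.append(min(-cv2.pointPolygonTest((poly*1e4).astype(np.float32),(float(a)*1e4,float(b)*1e4),True)/10 for a,b in zip(r,z)))
    return np.round(o,1)
def rows(p,Rm,segs,dec=2):
    """segs: (target p,R, n rows, fingers). returns compact list and end pose"""
    out=[]
    for tp,tR,n,f in segs:
        for k in range(n,0,-1):
            w=R.from_matrix(Rm.T@tR).as_rotvec()/k/np.radians(6); d=Rm.T@(tp-p)/k/.04
            # spread translation straight in world
            d=np.round(d,dec)+0.;w=np.round(w,dec)+0.
            p=p+Rm@(d*.04);Rm=Rm@R.from_rotvec(w*np.radians(6)).as_matrix()
            out.append([*d.tolist(),*w.tolist(),f])
    return out,p,Rm
def show(o,p,Rm,lab=''):
    m=np.abs(np.array(o)[:,:3]).max(),np.abs(np.array(o)[:,3:6]).max(),np.linalg.norm(np.array(o)[:,:3],axis=1).max()*40
    print(lab,len(o),'max',np.round(m,2),'end',p.round(4));print(json.dumps(o).replace(' ','').replace('.0,',',').replace('.0]',']'))
    json.dump([p.tolist(),Rm.tolist()],open('cmd.json','w'))
def cur():
    from bench import env
    o=env.get_obs();return o['position'],R.from_euler('xyz',o['ee_rot']).as_matrix(),o
SC0=(np.array([.4996,-.0648,.004]),R.from_euler('z',86.35,degrees=True).as_matrix())
E
python3 - <<'E'
from plan import *
path=[(-22,160,-3),(-22,120,-5),(-25,95,-10),(-32,75,-15),(-40,64,-18),(-47,58,-18),(-48,45,-14),(-48,30,-8),(-48,18,-4),(-48,9,-3),(-44,8,8),(-25,8,15),(0,8,25),(18,8,31),(22,20,36),(22,35,36),(10,60,36),(-2,80,36),(-10,100,36),(-18,120,36),(-20,140,36),(-20,170,36)]
for q in path: print(q,clear(sc_from_jar(*q)),tcp(sc_from_jar(*q))[0].round(3))
p,Rm,o=cur()
p=np.array(p);t,tR=tcp(SC0);print('grasp tcp',t,R.from_matrix(tR).as_euler('xyz').round(3), np.round(o['ee_rot'],3))
pre=t-tR[:,2]*.09
o1,p,Rm=rows(p,Rm,[(np.array([.42,.1,.25]),R.from_matrix(Rm).as_matrix()@R.from_rotvec([0,0,np.radians(0)]).as_matrix(),0,85)]) if 0 else ([],p,Rm)
d=np.linalg.norm(pre-p);print(d,np.degrees(np.linalg.norm(R.from_matrix(Rm.T@tR).as_rotvec())))
o1,p,Rm=rows(p,Rm,[(pre+[0,0,.03],tR,34,85)])
show(o1,p,Rm)
E
```

```text
(-22, 160, -3) [ 29.3 174.9] [ 0.588 -0.017  0.238]
(-22, 120, -5) [  9.4 134.1] [0.585 0.022 0.225]
(-25, 95, -10) [  9.9 105.6] [0.583 0.054 0.223]
(-32, 75, -15) [10.  82.6] [0.581 0.08  0.218]
(-40, 64, -18) [ 7.5 68.7] [0.58  0.093 0.212]
(-47, 58, -18) [ 0.7 59.5] [0.58  0.095 0.203]
(-48, 45, -14) [-0.2 50. ] [0.579 0.097 0.189]
(-48, 30, -8) [-0.2 39.2] [0.579 0.098 0.169]
(-48, 18, -4) [-0.2 30.4] [0.579 0.1   0.155]
(-48, 9, -3) [-0.2 22.8] [0.579 0.107 0.148]
(-44, 8, 8) [-4.2 35.5] [0.58  0.092 0.123]
(-25, 8, 15) [ 0.1 36.6] [0.58  0.092 0.12 ]
(0, 8, 25) [ 2.  31.3] [0.58  0.095 0.113]
(18, 8, 31) [ 2.  24.7] [0.579 0.101 0.111]
(22, 20, 36) [ 3.7 33.7] [0.58  0.092 0.104]
(22, 35, 36) [ 9.9 45.9] [0.581 0.078 0.111]
(10, 60, 36) [ 1.  73.3] [0.583 0.051 0.111]
(-2, 80, 36) [-3.3 96.3] [0.585 0.027 0.109]
(-10, 100, 36) [  0.4 117.6] [0.586 0.006 0.111]
(-18, 120, 36) [  4.8 138.9] [ 0.588 -0.015  0.112]
(-20, 140, 36) [ 13.7 157.9] [ 0.589 -0.034  0.119]
(-20, 170, 36) [ 39.6 185.8] [ 0.591 -0.061  0.132]
grasp tcp [ 0.49076978 -0.20322455  0.02917037] [ 3.142 -0.262  
[... 711 characters left out ...]
6,0.36,85],[-0.61,-0.19,-0.01,-0.05,0.06,0.37,85],[-0.62,-0.16,-0.01,-0.04,0.06,0.36,85],[-0.62,-0.14,-0.02,-0.04,0.06,0.37,85],[-0.63,-0.11,-0.02,-0.05,0.06,0.36,85],[-0.63,-0.09,-0.03,-0.04,0.06,0.37,85],[-0.64,-0.07,-0.03,-0.04,0.07,0.36,85],[-0.64,-0.04,-0.04,-0.05,0.06,0.37,85],[-0.64,-0.02,-0.04,-0.04,0.07,0.36,85],[-0.64,0.01,-0.05,-0.05,0.06,0.37,85],[-0.64,0.03,-0.05,-0.04,0.07,0.36,85],[-0.63,0.06,-0.05,-0.05,0.06,0.37,85],[-0.63,0.08,-0.06,-0.04,0.07,0.36,85],[-0.63,0.11,-0.06,-0.05,0.06,0.37,85],[-0.62,0.13,-0.07,-0.04,0.07,0.36,85],[-0.62,0.15,-0.07,-0.05,0.06,0.37,85],[-0.61,0.18,-0.07,-0.04,0.07,0.36,85],[-0.6,0.2,-0.08,-0.05,0.06,0.37,85],[-0.6,0.23,-0.08,-0.04,0.07,0.36,85]]
```

Call:
servo_tool(
  targets=[
    [-0.39,-0.5,0.07,-0.05,0.06,0.36,85],
    [-0.41,-0.48,0.07,-0.05,0.06,0.36,85],
    [-0.43,-0.47,0.06,-0.05,0.06,0.36,85],
    [-0.45,-0.45,0.06,-0.05,0.06,0.36,85],
    [-0.47,-0.44,0.05,-0.05,0.06,0.36,85],
    [-0.48,-0.42,0.05,-0.05,0.06,0.36,85],
    [-0.5,-0.4,0.04,-0.05,0.06,0.36,85],
    [-0.51,-0.38,0.04,-0.05,0.06,0.36,85],
    [-0.53,-0.36,0.03,-0.05,0.06,0.36,85],
    [-0.54,-0.34,0.03,-0.05,0.06,0.36,85],
    [-0.55,-0.32,0.02,-0.05,0.06,0.36,85],
    [-0.57,-0.3,0.02,-0.05,0.06,0.36,85],
    [-0.58,-0.28,0.01,-0.05,0.06,0.37,85],
    [-0.59,-0.26,0.01,-0.05,0.06,0.36,85],
    [-0.6,-0.23,0,-0.05,0.06,0.37,85],
    [-0.6,-0.21,0,-0.05,0.06,0.36,85],
    [-0.61,-0.19,-0.01,-0.05,0.06,0.37,85],
    [-0.62,-0.16,-0.01,-0.04,0.06,0.36,85],
    [-0.62,-0.14,-0.02,-0.04,0.06,0.37,85],
    [-0.63,-0.11,-0.02,-0.05,0.06,0.36,85],
  ],
)

```text
time_s: 3.32
position: [0.3722, 0.109, 0.1864]
ee_rot: [3.093, -0.152, 2.05]
force: [-0.1, 0.7, 0.2]
gripper_width: 1.002
```

Call:
servo_tool(
  targets=[
    [-0.63,-0.09,-0.03,-0.04,0.06,0.37,85],
    [-0.64,-0.07,-0.03,-0.04,0.07,0.36,85],
    [-0.64,-0.04,-0.04,-0.05,0.06,0.37,85],
    [-0.64,-0.02,-0.04,-0.04,0.07,0.36,85],
    [-0.64,0.01,-0.05,-0.05,0.06,0.37,85],
    [-0.64,0.03,-0.05,-0.04,0.07,0.36,85],
    [-0.63,0.06,-0.05,-0.05,0.06,0.37,85],
    [-0.63,0.08,-0.06,-0.04,0.07,0.36,85],
    [-0.63,0.11,-0.06,-0.05,0.06,0.37,85],
    [-0.62,0.13,-0.07,-0.04,0.07,0.36,85],
    [-0.62,0.15,-0.07,-0.05,0.06,0.37,85],
    [-0.61,0.18,-0.07,-0.04,0.07,0.36,85],
    [-0.6,0.2,-0.08,-0.05,0.06,0.37,85],
    [-0.6,0.23,-0.08,-0.04,0.07,0.36,85],
    [0,0,0,0,0,0,85],
    [0,0,0,0,0,0,85],
  ],
)

```text
time_s: 4.65
position: [0.4893, -0.2276, 0.1457]
ee_rot: [-3.14, -0.261, 1.506]
force: [-0.8, 0.2, 0.2]
gripper_width: 0.997
```

```bash
python3 - <<'E'
from plan import *
p,Rm,o=cur();c=json.load(open('cmd.json'))
print(p-np.array(c[0]),np.degrees(R.from_matrix(np.array(c[1]).T@Rm).as_rotvec()),o['q'],o['force'],o['torque'],o['time_s'])
p,Rm=np.array(p),Rm;t,tR=tcp(SC0)
from h import *
c=env.capture('top');W=cloud(c)
d=env.cut_out('scoop',c)
for e in d[:2]:print(e['p'],np.array(e['extent'])*[512,384,512,384])
# check: project predicted scoop points
P=np.array([[35,0,0],[0,0,0],[-105,0,43],[-205,0,43],[-226,0,5]])/1e3@SC0[1].T+SC0[0]
px=proj(c,P);im=c['frame'][:,:,::-1].copy()
big=cv2.resize(im[180:270,230:370],(780,501),interpolation=2)
for u,v in px: cv2.circle(big,(int((u+.5-230)*780/140),int((v+.5-180)*780/140)),3,(0,0,255),1)
cv2.imwrite('pics/sc1.png',big)
o1,p,Rm=rows(p,Rm,[(t-tR[:,2]*.03,tR,8,60),(t,tR,6,60)]);show(o1,p,Rm)
E
```

```text
[-0.0001764  -0.00121453 -0.00045363] [ 0.01486466 -0.03972348  0.10642973] [-2.92222648e-04  5.34309701e-01  6.60786169e-01  1.86000399e+00
 -6.19594427e-01  1.08644158e+00  9.08796733e-01] [-0.83752083  0.1771805   0.22824478] [-0.21492517  0.11072107  0.00159926] 4.65
0.66 [253.696  209.8944 348.416  228.4032]
0.49 [286.5152  83.0976 378.9824 137.3952]
 14 max [2.800e-01 1.000e-02 1.123e+01] end [ 0.4908 -0.2032  0.0292]
[[-0.02,0,0.28,0,0,0,60],[-0.02,0,0.28,0,0,0,60],[-0.02,0,0.28,0,0,0,60],[-0.02,0,0.28,0,0,0,60],[-0.02,0,0.28,0,0,0,60],[-0.02,0,0.27,0,0,0,60],[-0.02,0,0.28,0,0,-0.01,60],[-0.02,0,0.27,-0.01,0,0,60],[0,0,0.13,0,0,0,60],[0,0,0.12,0,0,0,60],[0,0,0.13,0,0,0,60],[0,0,0.12,0,0,0,60],[0,0,0.13,0,0,0,60],[0,0,0.12,0,0,0,60]]
```

View pics/sc1.png

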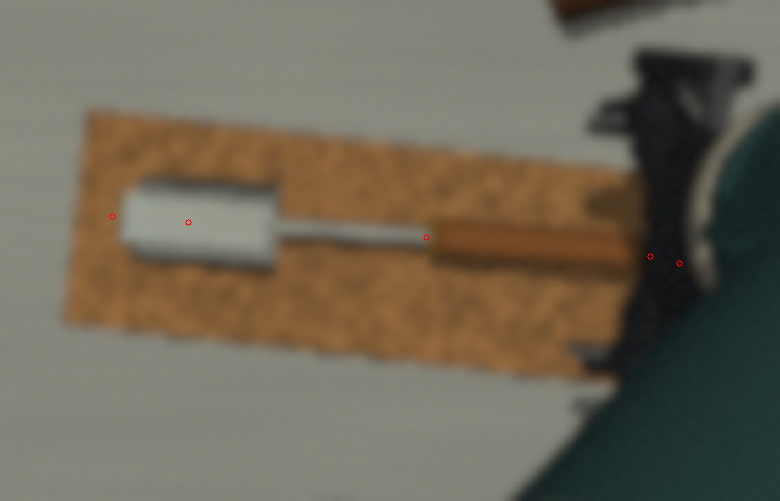

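The projected points fit across the scoop to about 1 mm. Along it, the true lip is 3.5 mm nearer the handle (lip at 122 px against 112 predicted), so I'll shift the scoop by that.

```bash
sed -i 's/\.4996,-\.0648/.4994,-.0683/' plan.py; python3 - <<'E'
from plan import *
p,Rm,o=cur();t,tR=tcp(SC0)
o1,p,Rm=rows(p,Rm,[(t-tR[:,2]*.03,tR,7,60),(t,tR,5,60)],2);show(o1,p,Rm)
E
```

```text
12 max [3.20e-01 1.00e-02 1.29e+01] end [ 0.4905 -0.2069  0.0293]
[[-0.04,0,0.31,0,0,0,60],[-0.04,0,0.31,0,0,0,60],[-0.04,0,0.31,0,0,0,60],[-0.04,0,0.32,0,0,0,60],[-0.05,0,0.31,0,0,0,60],[-0.04,0,0.32,0,0,0.01,60],[-0.05,0,0.31,-0.01,-0.01,0,60],[0,0,0.15,0,0,0,60],[0,0,0.15,0,0,0,60],[0,0,0.15,0,0,0,60],[0,0,0.15,0,0,0,60],[0,0,0.15,0,0,0,60]]
```

Call:
servo_tool(
  targets=[
    [-0.04,0,0.31,0,0,0,60],
    [-0.04,0,0.31,0,0,0,60],
    [-0.04,0,0.31,0,0,0,60],
    [-0.04,0,0.32,0,0,0,60],
    [-0.05,0,0.31,0,0,0,60],
    [-0.04,0,0.32,0,0,0,60],
    [-0.05,0,0.31,0,0,0,60],
    [0,0,0.15,0,0,0,60],
    [0,0,0.15,0,0,0,60],
    [0,0,0.15,0,0,0,60],
    [0,0,0.15,0,0,0,60],
    [0,0,0.15,0,0,0,60],
    [0,0,0,0,0,0,30],
    [0,0,0,0,0,0,8],
    [0,0,0,0,0,0,8],
    [0,0,0,0,0,0,8],
    [0,0,0,0,0,0,8],
    [0,0,0,0,0,0,8],
  ],
)

```text
time_s: 6.25
position: [0.4908, -0.2078, 0.0297]
ee_rot: [3.141, -0.262, 1.507]
force: [0.1, -1.2, 1.9]
gripper_width: 0.177
```

```bash
python3 - <<'E'
from plan import *
p,Rm,o=cur();t,tR=tcp(SC0)
print(p-t,np.degrees(R.from_matrix(tR.T@Rm).as_rotvec()),o['force'],o['torque'],o['gripper_width'],o['time_s'],o['q'])
print(tojar(sc_of(p,Rm)))
p0=p;segs=[]
# lift then go to pre-insert
q=sc_from_jar(-22,200,-3);tq,tqR=tcp(q);print('preinsert',tq,np.degrees(np.arctan2(q[1][1,0],q[1][0,0])))
o1,p,Rm=rows(p,Rm,[(p+[0,0,.06],Rm,6,5),(tq,tqR,22,5)]);show(o1,p,Rm)
E
```

```text
[ 0.00022152 -0.00102642  0.00051902] [-0.00444095  0.00405245 -0.02103658] [ 0.14355002 -1.15717551  1.92237423] [-0.37144356  0.03439733 -0.06683886] 0.17664839179057795 6.25 [ 0.05234251  0.69642305  0.54773263  1.92294958 -0.77433165  0.89343696
  1.03368311]
(np.float64(-202.02720054052926), np.float64(239.47090136387607), np.float64(26.004089342722242), np.float64(87.13153015375585))
preinsert [ 0.59056175 -0.05320988  0.25526457] 94.23988768396809
 28 max [ 0.25  0.22 11.52] end [ 0.5907 -0.0531  0.2553]
[[0.06,0,-0.24,0,0,0,5],[0.07,0,-0.24,0,0,0,5],[0.06,0,-0.24,0,0,0,5],[0.07,0,-0.24,0,0,0,5],[0.06,0,-0.24,0,0,0,5],[0.07,0,-0.25,0,0,0,5],[0.22,0.1,-0.13,0,-0.22,-0.06,5],[0.22,0.1,-0.14,0,-0.22,-0.06,5],[0.22,0.11,-0.14,0,-0.22,-0.06,5],[0.21,0.11,-0.15,0,-0.22,-0.06,5],[0.21,0.11,-0.15,0,-0.22,-0.06,5],[0.2,0.11,-0.16,0,-0.22,-0.06,5],[0.2,0.11,-0.16,0,-0.22,-0.06,5],[0.2,0.11,-0.17,0,-0.22,-0.06,5],[0.19,0.11,-0.17,0,-0.22,-0.06,5],[0.19,0.11,-0.18,0,-0.22,-0.06,5],[0.18,0.11,-0.18,0,-0.22,-0.06,5],[0.18,0.12,-0.19,0,-0.22,-0.06,5],[0.17,0.12,-0.19,0,-0.22,-0.06,5],[0.17,0.12,-0.19,0,-0.22,-0.06,5],[0.16,0.12,-0.2,0,-0.22,-0.06,5],[0.16,0.12,-0.2,0,-0.22,-0.06,5],[0.15,0.12,-0.21,0,-0.22,-0.06,5],[0.14,0.12,-0.21,0,-0.22,-0.06,5],[0.14,0.12,-0.21,0,-0.22,-0.06,5],[0.13,0.12,-0.22,0,-0.22,-0.06,5],[0.13,0.13,-0.22,0.01,-0.21,-0.06,5],[0.12,0.13,-0.22,0,-0.22,-0.07,5]]
```

Call:
servo_tool(
  targets=[
    [0.06,0,-0.24,0,0,0,5],
    [0.07,0,-0.24,0,0,0,5],
    [0.06,0,-0.24,0,0,0,5],
    [0.07,0,-0.24,0,0,0,5],
    [0.06,0,-0.24,0,0,0,5],
    [0.07,0,-0.25,0,0,0,5],
    [0.22,0.1,-0.13,0,-0.22,-0.06,5],
    [0.22,0.1,-0.14,0,-0.22,-0.06,5],
    [0.22,0.11,-0.14,0,-0.22,-0.06,5],
    [0.21,0.11,-0.15,0,-0.22,-0.06,5],
    [0.21,0.11,-0.15,0,-0.22,-0.06,5],
    [0.2,0.11,-0.16,0,-0.22,-0.06,5],
    [0.2,0.11,-0.16,0,-0.22,-0.06,5],
    [0.2,0.11,-0.17,0,-0.22,-0.06,5],
    [0.19,0.11,-0.17,0,-0.22,-0.06,5],
    [0.19,0.11,-0.18,0,-0.22,-0.06,5],
    [0.18,0.11,-0.18,0,-0.22,-0.06,5],
    [0.18,0.12,-0.19,0,-0.22,-0.06,5],
    [0.17,0.12,-0.19,0,-0.22,-0.06,5],
    [0.17,0.12,-0.19,0,-0.22,-0.06,5],
  ],
)

```text
time_s: 7.92
position: [0.5544, -0.1087, 0.1953]
ee_rot: [3.133, 0.062, 1.594]
force: [0.2, 0.8, -0.8]
gripper_width: 0.178
```

Call:
servo_tool(
  targets=[
    [0.16,0.12,-0.2,0,-0.22,-0.06,5],
    [0.16,0.12,-0.2,0,-0.22,-0.06,5],
    [0.15,0.12,-0.21,0,-0.22,-0.06,5],
    [0.14,0.12,-0.21,0,-0.22,-0.06,5],
    [0.14,0.12,-0.21,0,-0.22,-0.06,5],
    [0.13,0.12,-0.22,0,-0.22,-0.06,5],
    [0.13,0.13,-0.22,0,-0.22,-0.06,5],
    [0.12,0.13,-0.22,0,-0.22,-0.07,5],
    [0,0,0,0,0,0,5],
    [0,0,0,0,0,0,5],
  ],
)

```text
time_s: 8.75
position: [0.5907, -0.0524, 0.2552]
ee_rot: [3.141, 0.245, 1.646]
force: [1.2, -0.5, -0.8]
gripper_width: 0.181
```

```bash
python3 - <<'E'
from plan import *
from h import *
p,Rm,o=cur();c=json.load(open('cmd.json'))
print('err',p-np.array(c[0]),np.degrees(R.from_matrix(np.array(c[1]).T@Rm).as_rotvec()),o['force'],o['torque'],o['gripper_width'],o['time_s'],o['q'])
sc=sc_of(p,Rm);print('jar pose',np.round(tojar(sc),1))
# check scoop in hand in both cameras
ims=[]
for n in ['side','top']:
    c=env.capture(n);W=cloud(c)
    for d in env.cut_out('scoop',c)[:1]:
        P=W[d['pixels']];P=P[np.isfinite(P[:,0])];L=(P-sc[0])@sc[1]*1000
        L=L[(np.abs(L[:,1])<40)&(np.abs(L[:,2]-20)<50)]
        B=L[(L[:,0]>-30)]
        print(n,d['p'],len(L),'x range',np.percentile(L[:,0],[0.5,2,98,99.5]).round(1),'bowl y',np.percentile(B[:,1],[2,50,98]).round(1),'z',np.percentile(B[:,2],[2,50,98]).round(1))
        for lo in range(-30,45,15):
            b=B[(B[:,0]>lo)&(B[:,0]<lo+15)&(abs(B[:,1])<9)]; 
            if len(b):print('  floor x',lo,len(b),b[:,2].mean().round(1))
        H=L[(L[:,0]<-105)]; print('  handle y',H[:,1].mean().round(1) if len(H) else 0,len(H))
    Q=np.array([[35,0,0],[35,-19,8],[35,19,8],[-35,-19,22],[-35,19,22],[-105,0,43]])/1e3@sc[1].T+sc[0]
    jm=np.array([MOUTH+.034*(np.cos(t)*JX+np.sin(t)*JY) for t in np.linspace(0,6.28,13)])
    px=proj(c,Q);pj=proj(c,jm);im=c['frame'][:,:,::-1]
    u0,v0=(px[1]-[60,70]).astype(int); u0=max(u0,0)
    big=cv2.resize(im[v0:v0+130,u0:u0+130],(400,400),interpolation=2)
    for pp,col in ((px,(0,0,255)),(pj,(0,255,255))):
        for u,v in pp: cv2.circle(big,(int((u+.5-u0)*400/130),int((v+.5-v0)*400/130)),2,col,-1)
    ims.append(big)
cv2.imwrite('pics/pre.png',np.hstack(ims))
E
```

```text
err [-3.39143649e-05  6.56688450e-04 -9.82688769e-05] [-0.05723096 -0.02836517 -0.06291899] [ 1.23137391 -0.49530187 -0.82131969] [ 0.25503358  0.02660146 -0.02831842] 0.18138362395774046 8.75 [-0.75409915  0.47425094  0.89785791  1.73689706 -0.1411148   1.05923911
  0.22121124]
jar pose [-21.9 199.3  -3.1  -0. ]
side 0.87 974 x range [-162.2 -154.    30.4   33.3] bowl y [-16.2   0.6  21. ] z [-1.6  2.4 21.9]
  floor x -30 57 1.4
  floor x -15 60 1.5
  floor x 0 63 1.3
  floor x 15 62 1.0
  floor x 30 19 0.7
  handle y 2.0 195Traceback (most recent call last):
  File "<stdin>", line 14, in <module>
    return _quantile_unchecked(
        a, q, axis, out, overwrite_input, method, keepdims, weights)
    return _ureduce(a,
                    func=_quantile_ureduce_func,
    ...<5 lines>...
                    overwrite_input=overwrite_input,
                    method=method)
    r = func(a, **kwargs)
    result = _quantile(arr,
                       quantiles=q,
    ...<2 lines>...
                       out=out,
                       weights=wgt)
    slices_having_nans = np.isnan(arr[-1, ...])
                                  ~~~^^^^^^^^^
IndexError: index -1 is out of bounds for axis 0 with size 0
```

```bash
cat >> plan.py <<'E'
def jpath(p,Rm,wps,f=5,jy=0):
    segs=[]
    for jx,jz,th,n in wps:
        q=sc_from_jar(jx,jz,th);t,tR=tcp((q[0]+JY*jy/1e3,q[1]));segs.append((t,tR,n,f))
    o,p2,R2=rows(p,Rm,segs)
    pp,RR=np.array(p),Rm;mn=[]
    for r in o:
        pp=pp+RR@(np.array(r[:3])*.04);RR=RR@R.from_rotvec(np.array(r[3:6])*np.radians(6)).as_matrix()
        mn.append(clear(sc_of(pp,RR)))
    print('clear',np.min(mn,0),'by row',[float(m[0]) for m in mn])
    show(o,p2,R2,'jar')
E
python3 - <<'E'
from plan import *
p,Rm,o=cur();jpath(p,Rm,[(-22,132,-4,7),(-24,100,-9,5),(-31,77,-14,5),(-38,64,-18,4),(-44,58,-18,3)])
E
```

```text
clear [ 3.6 61.6] by row [59.0, 49.5, 39.6, 30.3, 21.1, 13.4, 9.3, 8.9, 8.4, 8.9, 9.2, 10.4, 9.4, 9.9, 9.3, 9.8, 10.2, 9.8, 10.5, 9.9, 9.3, 7.3, 5.6, 3.6]
jar 24 max [ 0.25  0.17 10.14] end [0.5794 0.0968 0.2056]
[[0.24,0,0.04,0,-0.02,0,5],[0.24,0,0.04,0,-0.02,0,5],[0.25,0,0.04,0,-0.02,0,5],[0.24,0,0.04,0,-0.02,0,5],[0.25,0,0.03,0,-0.03,0,5],[0.24,0,0.03,0,-0.02,0,5],[0.25,0.01,0.04,0,-0.03,-0.01,5],[0.19,0,-0.03,0,-0.17,0,5],[0.19,0,-0.03,0,-0.17,0,5],[0.18,0,-0.04,0,-0.16,0,5],[0.19,0,-0.04,0,-0.17,0,5],[0.18,0,-0.04,0,-0.16,0,5],[0.14,0,-0.02,0,-0.17,0,5],[0.15,0,-0.02,0,-0.17,0,5],[0.14,0,-0.03,0,-0.16,0,5],[0.14,0,-0.03,0,-0.17,0,5],[0.15,0,-0.04,0,-0.16,0,5],[0.11,0,-0.02,0,-0.17,0,5],[0.11,0,-0.03,0,-0.17,0,5],[0.11,0,-0.03,0,-0.17,0,5],[0.12,0,-0.02,0,-0.16,0,5],[0.05,0,0.05,0,0,0,5],[0.05,0,0.04,0,0,0,5],[0.06,0,0.05,0,0,0,5]]
```

Call:
servo_tool(
  targets=[
    [0.24,0,0.04,0,-0.02,0,5],
    [0.24,0,0.04,0,-0.02,0,5],
    [0.25,0,0.04,0,-0.02,0,5],
    [0.24,0,0.04,0,-0.02,0,5],
    [0.25,0,0.03,0,-0.03,0,5],
    [0.24,0,0.03,0,-0.02,0,5],
    [0.25,0.01,0.04,0,-0.03,-0.01,5],
    [0.19,0,-0.03,0,-0.17,0,5],
    [0.19,0,-0.03,0,-0.17,0,5],
    [0.18,0,-0.04,0,-0.16,0,5],
    [0.19,0,-0.04,0,-0.17,0,5],
    [0.18,0,-0.04,0,-0.16,0,5],
  ],
)

```text
time_s: 9.95
position: [0.5835, 0.0491, 0.2239]
ee_rot: [3.141, 0.351, 1.647]
force: [-0.2, 0.6, -1.5]
gripper_width: 0.176
```

Call:
servo_tool(
  targets=[
    [0.14,0,-0.02,0,-0.17,0,5],
    [0.15,0,-0.02,0,-0.17,0,5],
    [0.14,0,-0.03,0,-0.16,0,5],
    [0.14,0,-0.03,0,-0.17,0,5],
    [0.15,0,-0.04,0,-0.16,0,5],
    [0.11,0,-0.02,0,-0.17,0,5],
    [0.11,0,-0.03,0,-0.17,0,5],
    [0.11,0,-0.03,0,-0.17,0,5],
    [0.12,0,-0.02,0,-0.16,0,5],
    [0.05,0,0.05,0,0,0,5],
    [0.05,0,0.04,0,0,0,5],
    [0.06,0,0.05,0,0,0,5],
    [0,0,0,0,0,0,5],
    [0,0,0,0,0,0,5],
  ],
)

```text
time_s: 11.12
position: [0.5797, 0.0971, 0.2058]
ee_rot: [3.141, 0.506, 1.646]
force: [-0.9, 0.0, -0.9]
gripper_width: 0.179
```

```bash
python3 - <<'E'
from plan import *
p,Rm,o=cur();c=json.load(open('cmd.json'))
print('err',p-np.array(c[0]),o['force'],o['torque'],o['gripper_width'],o['time_s'],np.round(o['q'],2))
print('jar pose',np.round(tojar(sc_of(p,Rm)),1))
from h import *
sc=sc_of(p,Rm);ims=[]
for n in ['side','top']:
    c=env.capture(n);im=c['frame'][:,:,::-1]
    Q=np.array([[35,-11,0],[35,11,0],[-35,-19,22],[-35,19,22]])/1e3@sc[1].T+sc[0]
    pj=proj(c,np.array([MOUTH+.034*(np.cos(t)*JX+np.sin(t)*JY) for t in np.linspace(0,6.28,13)]));px=proj(c,Q)
    u0,v0=(proj(c,MOUTH+JZ*-.06)[0]-[45,45]).astype(int)
    big=cv2.resize(im[v0:v0+90,u0:u0+90],(400,400),interpolation=2);big=np.clip(big*2.,0,255).astype(np.uint8)
    for pp,col in ((px,(0,0,255)),(pj,(0,255,255))):
        for u,v in pp: cv2.circle(big,(int((u+.5-u0)*400/90),int((v+.5-v0)*400/90)),2,col,-1)
    ims.append(big)
cv2.imwrite('pics/ins.png',np.hstack(ims))
# next: lower to -48 then
jpath(np.array(c0[0]) if 0 else p,Rm,[(-48.5,57,-18,5)])
E
```

```text
err [0.00023196 0.00039017 0.00012729] [-0.89376205  0.04873072 -0.94821825] [0.57060643 0.09482296 0.04597239] 0.1787472267327347 11.1167 [-1.1   0.67  0.94  1.73 -0.03  1.08 -0.16]
jar pose [-43.8  57.5 -18.   -0.2]
clear [-0.9 57.6] by row [3.0, 2.3, 1.1, 0.3, -0.9]
jar 5 max [0.03 0.01 1.33] end [0.5794 0.0955 0.2012]
[[0,0,0.02,0,0,0,5],[0,0,0.02,0,0,0,5],[0.01,0,0.03,0,0,0,5],[0,0,0.02,0,0,0,5],[0.01,-0.01,0.03,0.01,0,0.01,5]]
```

View pics/ins.png

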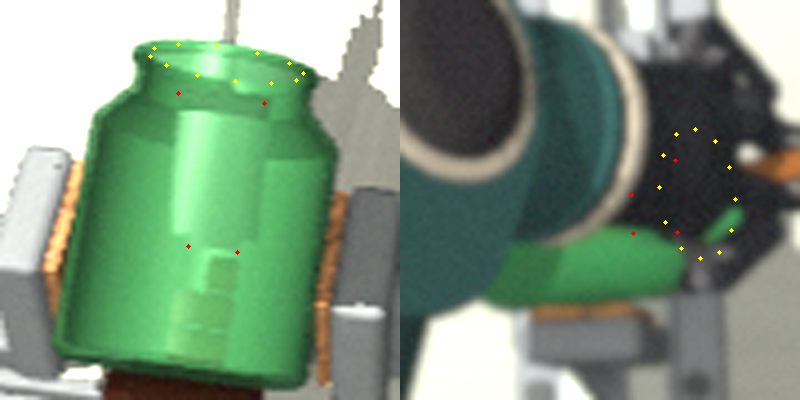

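Side view shows the scoop inside the jar with its lip at about (212,245), just short of the ferrule heap, which spans (175–240, 250–365). The top view is hidden by the arm. I'll lower gently until it touches.

Call:
servo_tool(
  targets=[
    [0,0,0.03,0,0,0,5],
    [0,0,0.03,0,0,0,5],
    [0,0,0.02,0,0,0,5],
    [0,0,0,0,0,0,5],
  ],
)

```text
time_s: 11.55
position: [0.5798, 0.0958, 0.2028]
ee_rot: [3.142, 0.506, 1.646]
force: [-0.4, -0.4, -0.8]
gripper_width: 0.178
```

Call:
servo_tool(
  targets=[
    [0,0,0.02,0,0,0,5],
    [0,0,0,0,0,0,5],
  ],
)

```text
time_s: 11.72
position: [0.5799, 0.0955, 0.2022]
ee_rot: [3.141, 0.506, 1.646]
force: [-0.5, 0.8, -1.8]
gripper_width: 0.176
```

Call:
servo_tool(
  targets=[
    [0,0,0.02,0,0,0,5],
    [0,0,0,0,0,0,5],
  ],
)

```text
time_s: 11.88
position: [0.5799, 0.0952, 0.2015]
ee_rot: [3.141, 0.506, 1.646]
force: [0.1, -0.0, -1.8]
gripper_width: 0.177
```

Call:
servo_tool(
  targets=[
    [0,0,0.02,0,0,0,5],
    [0,0,0,0,0,0,5],
  ],
)

```text
time_s: 12.05
position: [0.58, 0.0948, 0.2009]
ee_rot: [3.141, 0.506, 1.646]
force: [-0.0, -0.0, 1.0]
gripper_width: 0.182
```

```bash
python3 - <<'E'
from plan import *
p,Rm,o=cur()
print(o['force'],o['torque'],o['time_s']);print('jar pose',np.round(tojar(sc_of(p,Rm)),2))
E
```

```text
[-0.01288545 -0.04063752  0.9620878 ] [ 0.71103782  0.15098018 -0.06863561] 12.05
jar pose [-49.24  57.52 -18.01  -0.26]
```

```bash
python3 - <<'E'
from plan import *
p,Rm,o=cur();jpath(p,Rm,[(-49,45,-14,6),(-49,30,-9,7),(-49,20,-5,5)])
E
```

```text
clear [-1.6 31.1] by row [-1.3, -1.6, -1.4, -1.5, -1.3, -1.2, -1.1, -1.1, -0.9, -1.2, -1.0, -1.2, -1.1, -1.1, -1.0, -1.2, -1.2, -1.2]
jar 18 max [0.07 0.14 3.05] end [0.5792 0.1002 0.1568]
[[0.03,0,0.04,0,0.11,0,5],[0.03,0,0.05,0,0.11,0,5],[0.03,0,0.04,0,0.11,0,5],[0.03,0,0.05,0,0.11,0,5],[0.04,0,0.04,0,0.11,0.01,5],[0.03,-0.01,0.05,0.01,0.12,0,5],[0.03,0,0.05,0,0.12,0,5],[0.03,0,0.05,0,0.12,0,5],[0.04,0,0.05,0,0.12,0,5],[0.03,0,0.06,0,0.12,0,5],[0.03,0,0.05,0,0.12,0,5],[0.03,0,0.06,0,0.12,0,5],[0.04,0,0.05,0,0.11,0,5],[0.03,0,0.06,0,0.13,0,5],[0.03,0,0.06,0,0.13,0,5],[0.02,0,0.07,0,0.14,0,5],[0.02,0,0.06,0,0.13,0,5],[0.03,0,0.07,0,0.14,0,5]]
```

Call:
servo_tool(
  targets=[
    [0.03,0,0.04,0,0.11,0,5],
    [0.03,0,0.05,0,0.11,0,5],
    [0.03,0,0.04,0,0.11,0,5],
    [0.03,0,0.05,0,0.11,0,5],
    [0.04,0,0.04,0,0.11,0,5],
    [0.03,0,0.05,0,0.12,0,5],
  ],
)

```text
time_s: 12.55
position: [0.5798, 0.0967, 0.1876]
ee_rot: [3.141, 0.435, 1.646]
force: [0.1, -0.2, 0.4]
gripper_width: 0.181
```

Call:
servo_tool(
  targets=[
    [0.03,0,0.05,0,0.12,0,5],
    [0.03,0,0.05,0,0.12,0,5],
    [0.04,0,0.05,0,0.12,0,5],
    [0.03,0,0.06,0,0.12,0,5],
    [0.03,0,0.05,0,0.12,0,5],
    [0.03,0,0.06,0,0.12,0,5],
  ],
)

```text
time_s: 13.05
position: [0.5797, 0.0986, 0.1729]
ee_rot: [3.141, 0.36, 1.646]
force: [-0.5, -1.7, -0.5]
gripper_width: 0.184
```

```bash
python3 - <<'E'
from plan import *
p,Rm,o=cur()
print(o['force'],o['torque'],o['time_s']);print('jar pose',np.round(tojar(sc_of(p,Rm)),2))
jpath(p,Rm,[(-49,20,-5.5,6),(-49,10,-3.5,6)])
E
```

```text
[-0.48735826 -1.7462871  -0.48099858] [0.27876483 0.01430435 0.039102  ] 13.05
jar pose [-48.9   32.13  -9.6   -0.2 ]
clear [-1.4 23.3] by row [-1.1, -1.4, -1.2, -1.4, -1.2, -1.3, -1.2, -1.1, -1.2, -1.1, -1.2, -1.0]
jar 12 max [0.06 0.12 2.71] end [0.5787 0.1061 0.1492]
[[0.03,0,0.05,0,0.11,0,5],[0.03,0,0.06,0,0.11,0,5],[0.03,0,0.05,0,0.12,0,5],[0.03,0,0.06,0,0.11,0,5],[0.03,0,0.05,0,0.12,0.01,5],[0.03,-0.01,0.06,0.01,0.11,0,5],[0.03,0,0.03,0,0.06,0,5],[0.03,0,0.03,0,0.06,0,5],[0.03,0,0.03,0,0.05,0,5],[0.03,0,0.03,0,0.06,0,5],[0.03,0,0.03,0,0.05,0,5],[0.03,0,0.03,0,0.06,0,5]]
```

Call:
servo_tool(
  targets=[
    [0.03,0,0.05,0,0.11,0,5],
    [0.03,0,0.06,0,0.11,0,5],
    [0.03,0,0.05,0,0.12,0,5],
    [0.03,0,0.06,0,0.11,0,5],
    [0.03,0,0.05,0,0.12,0,5],
    [0.03,0,0.06,0,0.11,0,5],
  ],
)

```text
time_s: 13.55
position: [0.5795, 0.1012, 0.158]
ee_rot: [3.141, 0.288, 1.646]
force: [-0.0, 0.3, 0.4]
gripper_width: 0.18
```

```bash
cat > jv.py <<'E'
from plan import *
from h import *
def jview(name):
    p,Rm,o=cur()
    print(np.round(o['force'],2),np.round(o['torque'],2),o['time_s'],'jar pose',np.round(tojar(sc_of(p,Rm)),2))
    c=env.capture('side');im=c['frame'][:,:,::-1];u0,v0=(proj(c,MOUTH-JZ*.06)[0]-[45,45]).astype(int)
    big=cv2.resize(im[v0:v0+90,u0:u0+90],(600,600),interpolation=2);cv2.imwrite(name,np.clip((big/255.)**.6*255*1.25,0,255).astype(np.uint8))
    return p,Rm
E
python3 - <<'E'
from jv import *
p,Rm=jview('pics/p20.png')
E
```

```text
[-0.03  0.34  0.37] [ 0.34  0.07 -0.  ] 13.55 jar pose [-49.08  19.91  -5.52  -0.18]
```

View pics/p20.png

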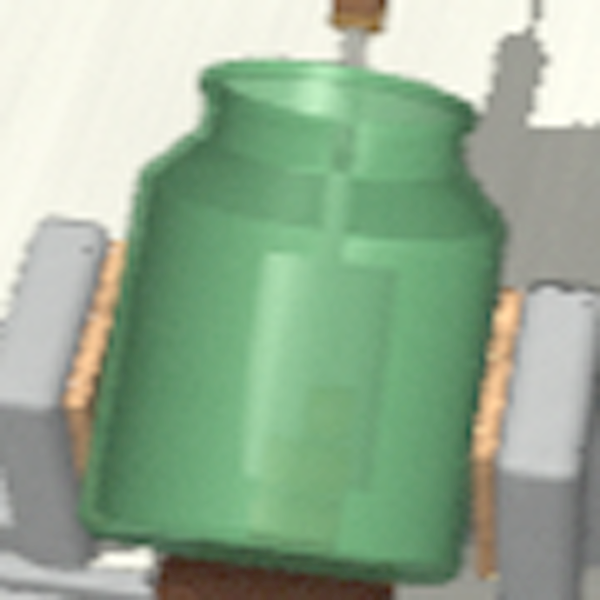

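The ferrules at (250–355, 390–545) are riding onto the scoop floor, with the lip at about y=480. Contact is very light, so I'll push on to the jar's floor.

Call:
servo_tool(
  targets=[
    [0.03,0,0.03,0,0.06,0,5],
    [0.03,0,0.03,0,0.06,0,5],
    [0.03,0,0.03,0,0.05,0,5],
    [0.03,0,0.03,0,0.06,0,5],
    [0.03,0,0.03,0,0.05,0,5],
    [0.03,0,0.03,0,0.06,0,5],
  ],
)

```text
time_s: 14.1
position: [0.5791, 0.1062, 0.1492]
ee_rot: [3.141, 0.254, 1.646]
force: [0.2, -0.0, -0.9]
gripper_width: 0.176
```

```bash
python3 - <<'E'
from jv import *
p,Rm=jview('pics/p9.png')
jpath(p,Rm,[(-48.5,7.5,-3,2)])
print('lift candidates')
for q in [(-48,7.5,-1),(-36,7.5,8),(-28,8,15),(-17,8,20),(-5,8,25),(10,8,30),(18,9,33),(22,14,36),(24,20,38),(24,35,39),(20,50,39),(15,60,39),(8,75,39),(0,90,39),(-6,100,39),(-14,115,38),(-17,130,37),(-18,150,36)]: print(q,clear(sc_from_jar(*q)))
E
```

```text
[ 0.18 -0.04 -0.88] [0.13 0.04 0.09] 14.1 jar pose [-48.86  10.17  -3.53  -0.1 ]
clear [-1.  21.4] by row [-1.0, -0.7]
jar 2 max [0.03 0.05 1.44] end [0.5785 0.1077 0.1471]
[[0.03,0,0.02,0,0.04,0.01,5],[0.02,-0.01,0.02,0.01,0.05,0,5]]
lift candidates
(-48, 7.5, -1) [-0.2 22.6]
(-36, 7.5, 8) [ 1.5 35. ]
(-28, 8, 15) [-2.3 37.9]
(-17, 8, 20) [-2.4 36.6]
(-5, 8, 25) [-1.  34.1]
(10, 8, 30) [ 1.4 28.9]
(18, 9, 33) [ 3.  26.7]
(22, 14, 36) [ 0.9 29.6]
(24, 20, 38) [ 1.9 33.5]
(24, 35, 39) [ 6.3 44.9]
(20, 50, 39) [ 9.5 59.3]
(15, 60, 39) [ 3.3 70.3]
(8, 75, 39) [-2.6 86.6]
(0, 90, 39) [  0.7 103.5]
(-6, 100, 39) [  0.9 115. ]
(-14, 115, 38) [  5.5 132.2]
(-17, 130, 37) [ 10.4 147.2]
(-18, 150, 36) [ 22.1 166.4]
```

```bash
python3 - <<'E'
from plan import *
for jz,th in [(8,5),(8,10),(8,15),(8,20),(8,25),(8,30),(9,33),(14,36),(20,38),(30,38),(40,38),(50,38),(60,38),(70,38),(80,38),(90,38),(100,38),(110,38),(70,34),(80,34),(90,34)]:
    cl=[(clear(sc_from_jar(jx,jz,th))[0],jx) for jx in range(-48,44,2)]
    m=max(cl)[0];ok=[j for v,j in cl if v>=min(m,4)-.6];print(jz,th,m,'jx',ok[0],ok[-1])
E
```

```text
8 5 2.0 jx -40 12
8 10 2.0 jx -34 22
8 15 2.0 jx -22 32
8 20 2.0 jx -12 36
8 25 2.0 jx -2 36
8 30 2.0 jx 10 36
9 33 3.0 jx 18 36
14 36 5.3 jx 26 34
20 38 6.9 jx 26 34
30 38 9.1 jx 22 34
40 38 11.8 jx 18 34
50 38 12.5 jx 12 34
60 38 11.6 jx 16 34
70 38 9.4 jx 16 30
80 38 10.0 jx 14 30
90 38 12.6 jx 4 32
100 38 12.8 jx -2 26
110 38 13.0 jx -10 18
70 34 9.6 jx 12 28
80 34 10.5 jx 6 28
90 34 13.1 jx 0 34
```

Call:
servo_tool(
  targets=[
    [0.03,0,0.02,0,0.04,0,5],
    [0.02,0,0.02,0,0.05,0,5],
    [0,0,0,0,0,0,5],
  ],
)

```text
time_s: 14.4
position: [0.5788, 0.1077, 0.1471]
ee_rot: [-3.142, 0.244, 1.646]
force: [-0.4, -0.0, -1.6]
gripper_width: 0.175
```

```bash
python3 - <<'E'
from plan import *
p,Rm,o=cur();print('jar pose',np.round(tojar(sc_of(p,Rm)),2))
jpath(p,Rm,[(-39,8,5,5),(-32,8,10,4),(-18,8,17,5),(0,8,25,6),(14,8,30,4),(22,9,33,3),(29,14,36,3),(30,20,38,3),(28,30,38,3)])
E
```

```text
jar pose [-4.848e+01  7.560e+00 -2.980e+00  3.000e-02]
clear [ 1.1 22.6] by row [1.1, 1.4, 1.6, 1.6, 2.0, 1.9, 1.8, 1.8, 1.9, 1.8, 1.7, 1.7, 2.0, 2.1, 1.8, 1.6, 1.7, 1.7, 1.8, 1.9, 1.9, 2.0, 2.2, 1.9, 2.2, 2.5, 3.3, 4.4, 4.9, 5.3, 6.5, 6.3, 5.6, 7.3, 8.0, 9.0]
jar 36 max [0.07 0.27 3.44] end [0.5801 0.0857 0.1078]
[[-0.03,0,0.07,0,0.27,0,5],[-0.04,0,0.07,0,0.27,0,5],[-0.04,0,0.07,0,0.26,0,5],[-0.03,0,0.06,0,0.27,0.01,5],[-0.04,-0.01,0.06,0,0.26,0,5],[-0.02,0,0.05,0,0.21,0,5],[-0.02,0,0.05,0,0.21,0,5],[-0.02,0,0.05,0,0.21,0,5],[-0.02,0,0.04,0,0.2,0,5],[-0.01,0,0.04,0,0.23,0,5],[-0.01,0,0.04,0,0.24,0,5],[-0.01,0,0.04,0,0.23,0,5],[-0.01,0,0.03,0,0.24,0,5],[-0.01,0,0.04,0,0.23,0,5],[0.01,0,0.03,0,0.22,0,5],[0.01,0,0.03,0,0.22,0,5],[0,0,0.03,0,0.22,0,5],[0,0,0.04,0,0.22,0,5],[0.01,0,0.03,0,0.23,0,5],[0,0,0.04,0,0.22,0,5],[0.02,0,0.02,0,0.21,0,5],[0.02,0,0.02,0,0.21,0,5],[0.02,0,0.02,0,0.21,0,5],[0.03,0,0.03,0,0.21,0,5],[0.01,0,0.02,0,0.17,0,5],[0.01,0,0.02,0,0.16,0,5],[0.01,0,0.01,0,0.17,0,5],[-0.01,0,0,0,0.17,0,5],[-0.01,0,0,0,0.16,0,5],[-0.02,0,0.01,0,0.17,0,5],[-0.04,0,0,0,0.11,0,5],[-0.04,0,0,0,0.11,0,5],[-0.05,0,0.01,0,0.11,0,5],[-0.06,0,-0.06,0,0,0,5],[-0.06,0,-0.06,0,0,0,5],[-0.07,0,-0.05,0,0,0,5]]
```

Call:
servo_tool(
  targets=[
    [-0.03,0,0.07,0,0.27,0,5],
    [-0.04,0,0.07,0,0.27,0,5],
    [-0.04,0,0.07,0,0.26,0,5],
    [-0.03,0,0.06,0,0.27,0,5],
    [-0.04,-0.01,0.06,0,0.26,0,5],
    [-0.02,0,0.05,0,0.21,0,5],
    [-0.02,0,0.05,0,0.21,0,5],
    [-0.02,0,0.05,0,0.21,0,5],
    [-0.02,0,0.04,0,0.2,0,5],
  ],
)

```text
time_s: 15.15
position: [0.5796, 0.0942, 0.1281]
ee_rot: [3.141, 0.016, 1.646]
force: [1.3, -0.3, -0.7]
gripper_width: 0.172
```

Call:
servo_tool(
  targets=[
    [-0.01,0,0.04,0,0.23,0,5],
    [-0.01,0,0.04,0,0.24,0,5],
    [-0.01,0,0.04,0,0.23,0,5],
    [-0.01,0,0.03,0,0.24,0,5],
    [-0.01,0,0.04,0,0.23,0,5],
    [0.01,0,0.03,0,0.22,0,5],
    [0.01,0,0.03,0,0.22,0,5],
    [0,0,0.03,0,0.22,0,5],
    [0,0,0.04,0,0.22,0,5],
    [0.01,0,0.03,0,0.23,0,5],
    [0,0,0.04,0,0.22,0,5],
  ],
)

```text
time_s: 16.07
position: [0.5796, 0.0951, 0.1129]
ee_rot: [3.141, -0.246, 1.646]
force: [0.5, -0.0, -0.7]
gripper_width: 0.18
```

```bash
python3 - <<'E'
from jv import *
p,Rm=jview('pics/lift.png')
E
```

```text
[ 0.45 -0.01 -0.69] [-0.41  0.01 -0.04] 16.0667 jar pose [ 0.33  8.04 25.09  0.27]
```

View pics/lift.png

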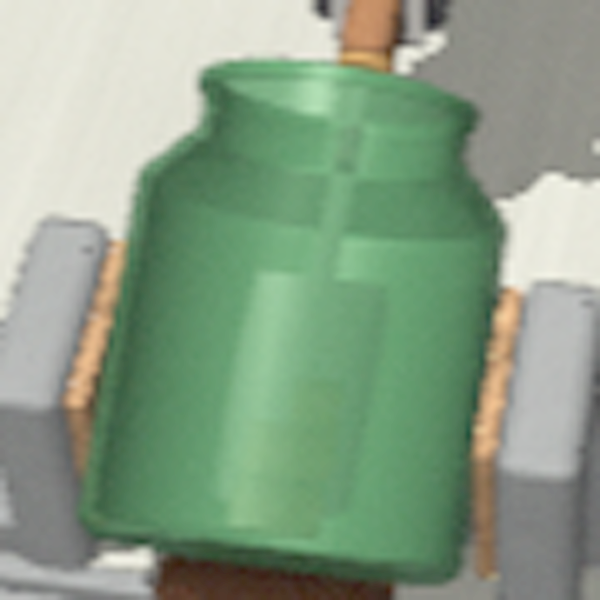

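The scoop is now level in the jar with no contact force. The ferrules, at (230–345, 385–535), all appear to be in its front half. I'll keep tilting the lip up and draw back.

Call:
servo_tool(
  targets=[
    [0.02,0,0.02,0,0.21,0,5],
    [0.02,0,0.02,0,0.21,0,5],
    [0.02,0,0.02,0,0.21,0,5],
    [0.03,0,0.03,0,0.21,0,5],
    [0.01,0,0.02,0,0.17,0,5],
    [0.01,0,0.02,0,0.16,0,5],
    [0.01,0,0.01,0,0.17,0,5],
    [-0.01,0,0,0,0.17,0,5],
    [-0.01,0,0,0,0.16,0,5],
    [-0.02,0,0.01,0,0.17,0,5],
    [-0.04,0,0,0,0.11,0,5],
    [-0.04,0,0,0,0.11,0,5],
    [-0.05,0,0.01,0,0.11,0,5],
  ],
)

```text
time_s: 17.2
position: [0.5796, 0.0953, 0.1054]
ee_rot: [3.141, -0.472, 1.646]
force: [-0.1, 1.1, -1.1]
gripper_width: 0.177
```

```bash
python3 - <<'E'
from plan import *
p,Rm,o=cur();print(o['force'],o['torque'],o['q'],'jar pose',np.round(tojar(sc_of(p,Rm)),2))
jpath(p,Rm,[(26,35,40,6),(26,50,40,4),(24,70,39,5),(22,80,38,3),(18,90,38,3),(10,105,38,4),(-2,125,38,5),(-8,160,38,7),(-8,220,38,8)])
E
```

```text
[-0.09373498  1.12958119 -1.08569391] [-0.71773068 -0.02785885 -0.00351921] [-0.284018    0.60236651  0.38947283  1.83487844 -0.84578905  1.00645152
  0.69145897] jar pose [29.97 20.28 38.03  0.24]
clear [ 5.2 32.1] by row [6.6, 5.9, 5.8, 6.0, 5.2, 6.0, 7.4, 9.8, 11.0, 12.2, 11.2, 10.5, 10.3, 10.2, 9.2, 9.4, 9.6, 10.0, 10.8, 11.5, 12.6, 13.2, 12.5, 12.2, 11.5, 11.4, 12.4, 13.5, 14.1, 14.7, 15.0, 16.6, 19.4, 22.9, 26.7, 31.1, 34.5, 40.7, 47.3, 54.2, 61.3, 68.4, 75.7, 82.9, 90.3]
jar 45 max [0.15 0.06 7.68] end [ 0.5942 -0.1005  0.1588]
[[-0.06,0,-0.02,0,0.05,0,5],[-0.06,0,-0.02,0,0.06,0,5],[-0.06,0,-0.01,0,0.05,0,5],[-0.06,0,-0.02,0,0.06,0,5],[-0.06,0,-0.01,0,0.05,0.01,5],[-0.06,0,-0.02,0,0.06,0,5],[-0.05,0,-0.08,0,0,0,5],[-0.05,0,-0.08,0,0,0,5],[-0.06,0,-0.07,0,0,0,5],[-0.05,0,-0.08,0,0,0,5],[-0.06,0,-0.09,0,-0.03,0,5],[-0.06,0,-0.09,0,-0.03,0,5],[-0.06,0,-0.09,0,-0.04,0,5],[-0.06,0,-0.09,0,-0.03,0,5],[-0.06,0,-0.09,0,-0.04,0,5],[-0.05,0,-0.08,0,-0.06,0,5],[-0.05,0,-0.08,0,-0.05,0,5],[-0.06,0,-0.08,0,-0.06,0,5],[-0.08,0,-0.05,0,0,0,5],[-0.07,0,-0.04,0,0,0,5],[-0.08,0,-0.05,0,0,0,5],[-0.1,0,-0.04,0,0,0,5],[-0.1,0,-0.05,0,0,0,5],[-0.09,0,-0.04,0,0,0,5],[-0.1,0,-0.05,0,0,0,5],[-0.11,0,-0.04,0,0,0,5],[-0.11,0,-0.04,0,0,0,5],[-0.11,0,-0.04,0,0,0,5],[-0.1,0,-0.05,0,0,0,5],[-0.11,0,-0.04,0,0,0,5],[-0.09,0,-0.09,0,0,0,5],[-0.09,0,-0.09,0,0,0,5],[-0.09,0,-0.09,0,0,0,5],[-0.09,0,-0.09,0,0,0,5],[-0.09,0,-0.08,0,0,0,5],[-0.1,0,-0.09,0,0,0,5],[-0.09,0,-0.08,0,0,0,5],[-0.11,0,-0.15,0,0,0,5],[-0.11,0,-0.15,0,0,0,5],[-0.11,0,-0.15,0,0,0,5],[-0.12,0,-0.15,0,0,0,5],[-0.11,0,-0.15,0,0,0,5],[-0.12,0,-0.15,0,0,0,5],[-0.11,0,-0.15,0,0,0,5],[-0.12,0,-0.15,0,0,0,5]]
```

Call:
servo_tool(
  targets=[
    [-0.06,0,-0.02,0,0.05,0,5],
    [-0.06,0,-0.02,0,0.06,0,5],
    [-0.06,0,-0.01,0,0.05,0,5],
    [-0.06,0,-0.02,0,0.06,0,5],
    [-0.06,0,-0.01,0,0.05,0,5],
    [-0.06,0,-0.02,0,0.06,0,5],
    [-0.05,0,-0.08,0,0,0,5],
    [-0.05,0,-0.08,0,0,0,5],
    [-0.06,0,-0.07,0,0,0,5],
    [-0.05,0,-0.08,0,0,0,5],
    [-0.06,0,-0.09,0,-0.03,0,5],
    [-0.06,0,-0.09,0,-0.03,0,5],
    [-0.06,0,-0.09,0,-0.04,0,5],
    [-0.06,0,-0.09,0,-0.03,0,5],
    [-0.06,0,-0.09,0,-0.04,0,5],
    [-0.05,0,-0.08,0,-0.06,0,5],
    [-0.05,0,-0.08,0,-0.05,0,5],
    [-0.06,0,-0.08,0,-0.06,0,5],
  ],
)

```text
time_s: 18.7
position: [0.5838, 0.0382, 0.1248]
ee_rot: [3.141, -0.469, 1.647]
force: [0.3, -0.3, -2.0]
gripper_width: 0.176
```

Call:
servo_tool(
  targets=[
    [-0.08,0,-0.05,0,0,0,5],
    [-0.07,0,-0.04,0,0,0,5],
    [-0.08,0,-0.05,0,0,0,5],
    [-0.1,0,-0.04,0,0,0,5],
    [-0.1,0,-0.05,0,0,0,5],
    [-0.09,0,-0.04,0,0,0,5],
    [-0.1,0,-0.05,0,0,0,5],
    [-0.11,0,-0.04,0,0,0,5],
    [-0.11,0,-0.04,0,0,0,5],
    [-0.11,0,-0.04,0,0,0,5],
    [-0.1,0,-0.05,0,0,0,5],
    [-0.11,0,-0.04,0,0,0,5],
    [-0.09,0,-0.09,0,0,0,5],
    [-0.09,0,-0.09,0,0,0,5],
    [-0.09,0,-0.09,0,0,0,5],
    [-0.09,0,-0.09,0,0,0,5],
    [-0.09,0,-0.08,0,0,0,5],
    [-0.1,0,-0.09,0,0,0,5],
    [-0.09,0,-0.08,0,0,0,5],
  ],
)

```text
time_s: 20.28
position: [0.5903, -0.0467, 0.1329]
ee_rot: [3.141, -0.47, 1.646]
force: [0.6, -0.1, -1.5]
gripper_width: 0.181
```

Call:
servo_tool(
  targets=[
    [-0.11,0,-0.15,0,0,0,5],
    [-0.11,0,-0.15,0,0,0,5],
    [-0.11,0,-0.15,0,0,0,5],
    [-0.12,0,-0.15,0,0,0,5],
    [-0.11,0,-0.15,0,0,0,5],
    [-0.11,0,-0.12,0,0,0,5],
    [-0.1,0,-0.08,0,0,0,5],
    [-0.05,0,-0.04,0,0,0,5],
    [0,0,0,0,0,0,5],
  ],
)

```text
time_s: 21.03
position: [0.5938, -0.0939, 0.1532]
ee_rot: [3.141, -0.469, 1.646]
force: [0.7, -0.2, -1.5]
gripper_width: 0.182
```

```bash
python3 - <<'E'
from jv import *
p,Rm,o=cur();sc=sc_of(p,Rm);print(o['force'],o['torque'],o['gripper_width'],o['time_s'],'jar pose',np.round(tojar(sc),2))
c=env.capture('side');im=c['frame'][:,:,::-1]
u,v=proj(c,sc[0])[0].astype(int);a=cv2.resize(im[v-35:v+35,u-35:u+35],(400,400),interpolation=2)
u,v=proj(c,MOUTH-JZ*.08)[0].astype(int);b=cv2.resize(im[v-35:v+35,u-35:u+35],(400,400),interpolation=2)
cv2.imwrite('pics/out.png',np.clip((np.hstack([a,b])/255.)**.6*300,0,255).astype(np.uint8))
for n in ['side','top']:
    cc=env.capture(n)
    for d in env.cut_out('ferrule0',cc):
        W=cloud(cc)[d['pixels']];print(n,round(d['p'],2),(np.array(d['extent'])*[512,384,512,384]).round(),'scoop mm',(np.nanmedian((W-sc[0])@sc[1],0)*1e3).round())
W=cloud(c);L=(W-sc[0])@sc[1]*1e3
m=(np.abs(L[...,0])<40)&(np.abs(L[...,1])<12)&(L[...,2]>6)&(L[...,2]<30);print('pts above floor by x bin',np.histogram(L[m][:,0],np.arange(-40,45,10)))
E
```

```text
[ 0.70934926 -0.24794073 -1.48651913] [-0.78628127 -0.030677    0.04924109] 0.18170131400969988 21.0333 jar pose [-1.0570e+01  2.1153e+02  3.7900e+01 -5.0000e-02]
side 0.53 [221. 203. 228. 210.] scoop mm [41. -3. 13.]
side 0.43 [231. 191. 235. 201.] scoop mm [-4.  8. 13.]
top 0.61 [200. 177. 207. 184.] scoop mm [34.  5. 14.]
pts above floor by x bin (array([56, 17, 14, 64,  1,  0,  1, 50]), array([-40, -30, -20, -10,   0,  10,  20,  30,  40]))
```

View pics/out.png

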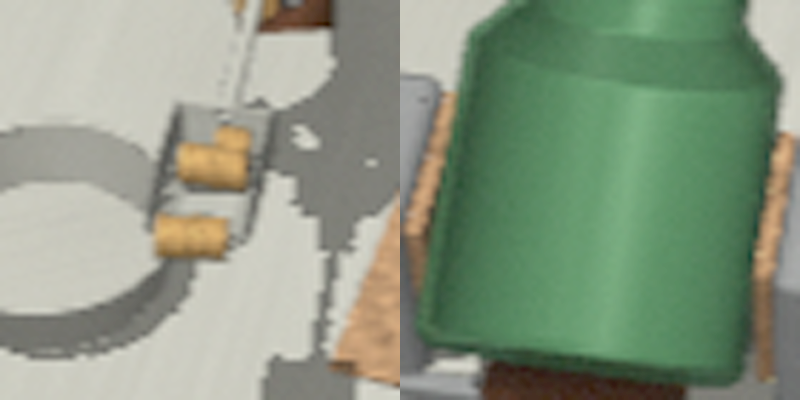

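Both crops show all five ferrules in the scoop and none left in the jar. Three sit at the back, and two lie end to end right at the lip (190,235 in the left crop), wedged crosswise. I'll tip the lip further up so those two slide back before I carry anything.

```bash
python3 - <<'E'
from plan import *
p,Rm,o=cur();sc=sc_of(p,Rm);lip=sc[0]+sc[1]@LIP;X=sc[1][:,0];h=np.degrees(np.arctan2(X[1],X[0]));pt=np.degrees(np.arcsin(X[2]));print(lip,h,pt)
t=tcp(sc_world(lip+[0,0,.012],h,pt+8));t2=tcp(sc_world(lip+[0,0,.022],h,pt+16))
o1,a,b=rows(p,Rm,[(*t,7,5),(*t2,7,5)]);show(o1,a,b)
E
```

```text
[0.58042202 0.08187064 0.16434358] 94.35570092399142 11.927560260519426
 14 max [0.06 0.2  2.53] end [ 0.593  -0.0831  0.1272]
[[-0.01,0,0.04,0,0.19,0,5],[-0.01,0,0.04,0,0.19,0,5],[-0.01,0,0.05,0,0.19,0,5],[-0.01,0,0.04,0,0.19,0,5],[-0.01,0,0.05,0,0.19,0,5],[-0.02,0,0.04,0,0.19,0,5],[-0.01,0,0.05,0,0.19,0,5],[-0.01,0,0.05,0,0.19,0,5],[-0.01,0,0.05,0,0.19,0,5],[-0.01,0,0.05,0,0.19,0,5],[-0.01,0,0.05,0,0.19,0,5],[-0.01,0,0.05,0,0.19,0,5],[-0.02,0,0.06,0,0.19,0,5],[-0.02,0,0.05,0,0.2,0,5]]
```

Call:
servo_tool(
  targets=[
    [-0.01,0,0.04,0,0.19,0,5],
    [-0.01,0,0.04,0,0.19,0,5],
    [-0.01,0,0.05,0,0.19,0,5],
    [-0.01,0,0.04,0,0.19,0,5],
    [-0.01,0,0.05,0,0.19,0,5],
    [-0.02,0,0.04,0,0.19,0,5],
    [-0.01,0,0.05,0,0.19,0,5],
    [-0.01,0,0.05,0,0.19,0,5],
    [-0.01,0,0.05,0,0.19,0,5],
    [-0.01,0,0.05,0,0.19,0,5],
    [-0.01,0,0.05,0,0.19,0,5],
    [-0.01,0,0.05,0,0.19,0,5],
    [-0.02,0,0.06,0,0.19,0,5],
    [-0.02,0,0.05,0,0.2,0,5],
    [0,0,0,0,0,0,5],
  ],
)

```text
time_s: 22.53
position: [0.5926, -0.0838, 0.1264]
ee_rot: [-3.14, -0.751, 1.645]
force: [-0.2, 0.4, -1.8]
gripper_width: 0.171
```

```bash
cat > sv.py <<'E'
from jv import *
def sv(name):
    p,Rm,o=cur();sc=sc_of(p,Rm);print(np.round(o['force'],2),o['gripper_width'],o['time_s'],np.round(o['q'],2))
    c=env.capture('side');im=c['frame'][:,:,::-1]
    u,v=proj(c,sc[0])[0].astype(int);a=cv2.resize(im[max(v-35,0):v+35,u-35:u+35],(400,400),interpolation=2)
    cv2.imwrite(name,np.clip((a/255.)**.6*300,0,255).astype(np.uint8))
    W=cloud(c);hsv=cv2.cvtColor(im,cv2.COLOR_BGR2HSV);L=(W-sc[0])@sc[1]*1e3
    br=(hsv[...,0]>10)&(hsv[...,0]<28)&(hsv[...,1]>90)&(np.abs(L[...,1])<30)&(L[...,2]>2)&(L[...,2]<40)&(L[...,0]>-45)&(L[...,0]<60)
    n,lab,st,cen=cv2.connectedComponentsWithStats(br.astype(np.uint8))
    for i in range(1,n): print('brass',st[i,4],cen[i].round(),'scoop mm',np.median(L[lab==i],0).round(1),L[lab==i][:,0].min().round(),L[lab==i][:,0].max().round())
    return p,Rm,sc
E
python3 - <<'E'
from sv import *
sv('pics/tilt.png')
E
```

```text
[-0.18  0.44 -1.83] 0.17146385688657156 22.5333 [ 0.13  0.76  0.38  1.62 -0.89  1.41  0.98]
brass 199 [229. 195.] scoop mm [ 0.5  1.2 12.4] -32.0 44.0
```

View pics/tilt.png

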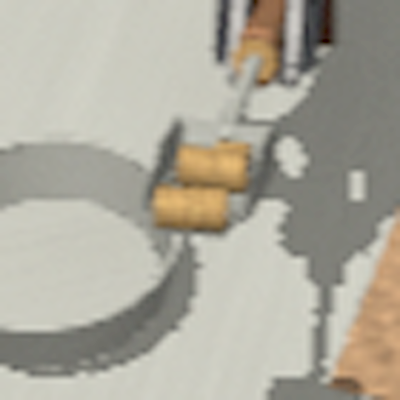

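```bash
python3 - <<'E'
from jv import *
p,Rm,o=cur();sc=sc_of(p,Rm);print(o['time_s'])
for n in ['side','top']:
    c=env.capture(n);W=cloud(c);L=(W-sc[0])@sc[1]*1e3
    u,v=proj(c,sc[0]+sc[1]@[.0,0,.01])[0];u,v=int(round(u)),int(round(v));print(n,u,v,'lip px',proj(c,sc[0]+sc[1]@LIP)[0].round(1),'back px',proj(c,sc[0]+sc[1]@[-.035,0,0.022])[0].round(1))
    h=cv2.cvtColor(c['frame'],cv2.COLOR_RGB2HSV)
    for vv in range(v-12,v+13,1 if n=='side' else 2):
        uu=range(u-14,u+12,2)
        print(vv,' '.join(f"{L[vv,k,0]:4.0f}/{L[vv,k,2]:3.0f}{'*' if h[vv,k,1]>100 else ' '}" if np.isfinite(L[vv,k,0]) else '   -    ' for k in uu))
E
```

```text
22.5833
side 230 194 lip px [226.6 203.5] back px [232.7 184. ]
182 -275/-43  -277/-43  -276/-42  -281/-43  -279/-42  -279/-42  -281/-42  -283/-42  -283/-41   -48/ 23   -50/ 23  -287/-40  -286/-40 
183 -272/-45  -273/-45  -277/-45  -273/-44  -276/-44  -276/-43  -279/-44  -279/-43  -280/-43   -40/ 23   -49/ 21  -283/-42  -281/-41 
184 -271/-48  -270/-47  -274/-47  -273/-47  -278/-47   -34/ 21   -33/ 21   -32/ 22   -34/ 22   -34/ 23  -278/-44  -279/-44  -276/-43 
185 -268/-50  -265/-48  -271/-49  -271/-49   -19/ 22   -35/ 18   -33/ 19   -31/ 20   -32/ 20   -33/ 21   -36/ 20   -34/ 21   -34/ 22 
186 -265/-52  -265/-51  -269/-52  -267/-50   -11/ 22   -34/ 16   -33/ 17   -33/ 18   -33/ 18   -32/ 19   -34/ 19   -32/ 19   -34/ 20 
187 -262/-54  -259/-52  -263/-53  -262/-52   -16/ 19   -34/ 14   -33/ 15   -32/ 16   -25/ 18*  -35/ 16   -37/ 16   -32/ 17   -33/ 17 
188 -260/-56  -258/-55  -258/-54    -1/ 20   -14/ 17    -8/ 19*  -11/ 19*  -31/ 14   -23/ 16*  -20/ 18*  -22/ 18*  -32/ 15   -10/ 22 
189 -208/-43  -255/-57  -257/-57     6/ 20   -15/ 15    -7/ 18*  -11/ 17*   -6/ 19*   -8/ 19*   -8
[... 3464 characters left out ...]
16*
181   36/ 16*   32/ 17*   21/  3    15/ -1    11/  3     7/  3     1/  1    -4/  0    -3/ 15*   -7/ 16*  -10/ 20*  -19/ 12*  -21/ 16*
183  -42/-169    27/  4    21/  3    18/  5    13/  5     7/  4     3/  5    -3/  2    -7/  5   -12/  4*  -19/  1   -23/  3   -29/  1 
185  -42/-170    29/  8    26/ 13    21/ 13    16/ 11    13/ 16    10/ 21     4/ 19    -1/ 17    -4/ 21   -10/ 20   -13/ 23   -17/ 24 
187  -41/-169   -47/-170   -52/-166   -56/-164   -62/-164   -63/-153   -70/-157   -73/-151   -77/-148   -83/-148   -87/-145   -94/-146   -96/-140 
189  -41/-169   -45/-164   -51/-165   -56/-165   -62/-166   -64/-158   -70/-158   -73/-152   -75/-144   -82/-147   -87/-146   -91/-142   -97/-141
```

The pair's centres are at x≈33 mm, right at the lip, and they still hold at 28° lip-up. I'll give a brisk forward start with a soft stop, so that inertia and slope together seat them backward.

Call:
servo_tool(
  targets=[
    [0.4,0,0.1,0,0,0,5],
    [0.28,0,0.07,0,0,0,5],
    [0.18,0,0.05,0,0,0,5],
    [0.1,0,0.03,0,0,0,5],
    [0.05,0,0.01,0,0,0,5],
    [0.02,0,0,0,0,0,5],
    [0,0,0,0,0,0,5],
  ],
)

```text
time_s: 23.27
position: [0.5902, -0.0466, 0.1478]
ee_rot: [3.141, -0.749, 1.647]
force: [-0.3, 0.2, -1.2]
gripper_width: 0.177
```

```bash
python3 - <<'E'
from sv import *
p,Rm,sc=sv('pics/tilt2.png');print(np.round(tojar(sc),1),(sc[0]+sc[1]@LIP).round(3))
c=env.capture('top');L=(cloud(c)-sc[0])@sc[1]*1e3;h=cv2.cvtColor(c['frame'],cv2.COLOR_RGB2HSV)
m=(h[...,1]>100)&(np.abs(L[...,1])<25)&(L[...,2]>8)&(L[...,2]<30)&(L[...,0]>-40)&(L[...,0]<60)
print(np.histogram(L[m][:,0],np.arange(-40,65,5)))
E
```

```text
[-0.29  0.19 -1.19] 0.17722717131724905 23.2667 [ 0.08  0.7   0.37  1.67 -0.9   1.39  0.93]
brass 172 [226. 199.] scoop mm [ 1.7  0.4 13.5] -33.0 27.0
[4.420e+01 1.964e+02 5.390e+01 1.000e-01] [0.578 0.118 0.207]
(array([ 0,  0,  8, 11, 12, 15, 30, 23,  7, 17, 10, 14, 14,  4,  0,  0,  0,
        0,  0,  0]), array([-40, -35, -30, -25, -20, -15, -10,  -5,   0,   5,  10,  15,  20,
        25,  30,  35,  40,  45,  50,  55,  60]))
```

The pair has slid back: brass now reaches only x=27 mm, against 44 before. Next I'll carry to the dish, turning the scoop to a 45° heading so the handle clears the V-block.

```bash
python3 - <<'E'
from plan import *
p,Rm,o=cur();D=np.array([.683,-.051]);u=np.array([np.cos(np.pi/4)]*2)
xy=D-.012*u
A1=tcp(sc_world([*xy,.17],45,22));A2=tcp(sc_world([*xy,.10],45,13))
print(A1[0],A2[0])
o1,a,b=rows(p,Rm,[(*A1,26,5),(*A2,12,5)]);show(o1,a,b)
E
```

```text
[ 0.5539627  -0.1800373   0.12826618] [ 0.55083047 -0.18316953  0.08544993]
 38 max [0.12 0.25 5.92] end [ 0.5508 -0.1833  0.0854]
[[-0.1,-0.04,-0.07,-0.2,-0.04,0.24,5],[-0.11,-0.04,-0.07,-0.2,-0.04,0.24,5],[-0.11,-0.04,-0.07,-0.2,-0.04,0.24,5],[-0.11,-0.03,-0.07,-0.2,-0.03,0.24,5],[-0.11,-0.03,-0.07,-0.2,-0.04,0.24,5],[-0.11,-0.02,-0.07,-0.2,-0.03,0.24,5],[-0.11,-0.02,-0.07,-0.2,-0.04,0.24,5],[-0.11,-0.01,-0.07,-0.2,-0.03,0.24,5],[-0.11,-0.01,-0.07,-0.2,-0.04,0.24,5],[-0.11,-0.01,-0.07,-0.2,-0.03,0.24,5],[-0.11,0,-0.07,-0.2,-0.04,0.24,5],[-0.11,0,-0.07,-0.2,-0.03,0.24,5],[-0.11,0.01,-0.07,-0.21,-0.04,0.24,5],[-0.11,0.01,-0.07,-0.2,-0.03,0.25,5],[-0.11,0.02,-0.07,-0.21,-0.04,0.24,5],[-0.11,0.02,-0.07,-0.2,-0.03,0.25,5],[-0.11,0.02,-0.07,-0.21,-0.04,0.24,5],[-0.11,0.03,-0.07,-0.2,-0.03,0.25,5],[-0.11,0.03,-0.07,-0.21,-0.04,0.24,5],[-0.11,0.04,-0.07,-0.2,-0.03,0.25,5],[-0.11,0.04,-0.07,-0.21,-0.04,0.24,5],[-0.11,0.05,-0.06,-0.2,-0.03,0.25,5],[-0.11,0.05,-0.06,-0.21,-0.04,0.24,5],[-0.12,0.06,-0.06,-0.2,-0.03,0.25,5],[-0.11,0.06,-0.06,-0.21,-0.04,0.24,5],[-0.11,0.07,-0.07,-0.2,-0.03,0.25,5],[-0.06,0,0.07,0,-0.13,0,5],[-0.06,0,0.07,0,-0.12,0,5],[-0.06,0,0.07,0,-0.13,0,5],[-0.06,0,0.07,0,-0.12,0,5],[-0.06,0,0.07,0,-0.13,0,5],[-0.06,0,0.07,0,-0.12,0,5],[-0.05,0,0.07,0,-0.13,0,5],[-0.06,0,0.07,0,-0.12,0,5],[-0.05,0,0.07,0,-0.13,0,5],[-0.05,0,0.07,0,-0.12,0,5],[-0.05,0,0.07,0,-0.13,0,5],[-0.06,0,0.07,0,-0.12,0,5]]
```

Call:
servo_tool(
  targets=[
    [-0.05,-0.02,-0.03,-0.1,-0.02,0.12,5],
    [-0.05,-0.02,-0.04,-0.1,-0.02,0.12,5],
    [-0.11,-0.04,-0.07,-0.2,-0.04,0.24,5],
    [-0.11,-0.04,-0.07,-0.2,-0.04,0.24,5],
    [-0.11,-0.03,-0.07,-0.2,-0.03,0.24,5],
    [-0.11,-0.03,-0.07,-0.2,-0.04,0.24,5],
    [-0.11,-0.02,-0.07,-0.2,-0.03,0.24,5],
    [-0.11,-0.02,-0.07,-0.2,-0.04,0.24,5],
    [-0.11,-0.01,-0.07,-0.2,-0.03,0.24,5],
    [-0.11,-0.01,-0.07,-0.2,-0.04,0.24,5],
    [-0.11,-0.01,-0.07,-0.2,-0.03,0.24,5],
    [-0.11,0,-0.07,-0.2,-0.04,0.24,5],
    [-0.11,0,-0.07,-0.2,-0.03,0.24,5],
    [-0.11,0.01,-0.07,-0.21,-0.04,0.24,5],
    [-0.11,0.01,-0.07,-0.2,-0.03,0.25,5],
  ],
)

```text
time_s: 24.62
position: [0.571, -0.1174, 0.1367]
ee_rot: [-3.126, -0.693, 1.174]
force: [0.6, -0.7, -1.2]
gripper_width: 0.177
```

Call:
servo_tool(
  targets=[
    [-0.11,0.02,-0.07,-0.21,-0.04,0.24,5],
    [-0.11,0.02,-0.07,-0.2,-0.03,0.25,5],
    [-0.11,0.02,-0.07,-0.21,-0.04,0.24,5],
    [-0.11,0.03,-0.07,-0.2,-0.03,0.25,5],
    [-0.11,0.03,-0.07,-0.21,-0.04,0.24,5],
    [-0.11,0.04,-0.07,-0.2,-0.03,0.25,5],
    [-0.11,0.04,-0.07,-0.21,-0.04,0.24,5],
    [-0.11,0.05,-0.06,-0.2,-0.03,0.25,5],
    [-0.11,0.05,-0.06,-0.21,-0.04,0.24,5],
    [-0.12,0.06,-0.06,-0.2,-0.03,0.25,5],
    [-0.11,0.06,-0.06,-0.21,-0.04,0.24,5],
    [-0.06,0.04,-0.04,-0.1,-0.02,0.13,5],
    [-0.05,0.03,-0.03,-0.1,-0.01,0.12,5],
    [0,0,0,0,0,0,5],
  ],
)

```text
time_s: 25.78
position: [0.5539, -0.1802, 0.1287]
ee_rot: [-3.141, -0.646, 0.784]
force: [-0.4, -0.1, -0.9]
gripper_width: 0.178
```

```bash
python3 - <<'E'
from sv import *
p,Rm,sc=sv('pics/carry.png');lip=sc[0]+sc[1]@LIP;X=sc[1][:,0];print('lip',lip.round(4),'head',np.degrees(np.arctan2(X[1],X[0])),'pitch',np.degrees(np.arcsin(X[2])),'roll',sc[1][2,1])
D=np.array([.683,-.051]);xy=D-.012*np.array([.7071,.7071])
o1,a,b=rows(p,Rm,[(*tcp(sc_world([*xy,.10],45,14)),12,5),(*tcp(sc_world([*xy,.047],45,7)),12,5)]);show(o1,a,b)
E
```

```text
[-0.44 -0.06 -0.93] 0.17766051822831946 25.7833 [ 0.23  0.52  0.41  2.   -1.17  0.93  0.67]
brass 141 [214. 153.] scoop mm [ 3.7 -1.1 14.8] -27.0 26.0
lip [ 0.6746 -0.0599  0.1705] head 44.9013117129095 pitch 22.036941911027423 roll 0.00047005305468064695
 24 max [0.08 0.12 4.  ] end [ 0.5505 -0.1836  0.051 ]
[[-0.06,0,0.07,0,-0.11,0,5],[-0.06,0,0.07,0,-0.11,0,5],[-0.06,0,0.07,0,-0.11,0,5],[-0.06,0,0.08,0,-0.11,0,5],[-0.06,0,0.08,0,-0.11,0,5],[-0.06,0,0.08,0,-0.11,0,5],[-0.06,0,0.08,0,-0.11,0,5],[-0.06,0,0.07,0,-0.11,0,5],[-0.06,0,0.08,0,-0.11,0,5],[-0.06,0,0.08,0,-0.12,0,5],[-0.06,0,0.08,0,-0.11,-0.01,5],[-0.06,0,0.07,0,-0.12,0,5],[-0.03,0,0.06,0,-0.1,0,5],[-0.03,0,0.06,0,-0.1,0,5],[-0.03,0,0.06,0,-0.1,0,5],[-0.03,0,0.06,0,-0.1,0,5],[-0.03,0,0.06,0,-0.1,0,5],[-0.03,0,0.06,0,-0.1,0,5],[-0.03,0,0.06,0,-0.09,0,5],[-0.03,0,0.06,0,-0.1,0,5],[-0.03,0,0.06,0,-0.09,0,5],[-0.03,0,0.05,0,-0.1,0,5],[-0.03,0,0.06,0,-0.09,0,5],[-0.03,0,0.05,0,-0.1,-0.01,5]]
```

Call:
servo_tool(
  targets=[
    [-0.06,0,0.07,0,-0.11,0,5],
    [-0.06,0,0.07,0,-0.11,0,5],
    [-0.06,0,0.07,0,-0.11,0,5],
    [-0.06,0,0.08,0,-0.11,0,5],
    [-0.06,0,0.08,0,-0.11,0,5],
    [-0.06,0,0.08,0,-0.11,0,5],
    [-0.06,0,0.08,0,-0.11,0,5],
    [-0.06,0,0.07,0,-0.11,0,5],
    [-0.06,0,0.08,0,-0.11,0,5],
    [-0.06,0,0.08,0,-0.12,0,5],
    [-0.06,0,0.08,0,-0.11,0,5],
    [-0.06,0,0.07,0,-0.12,0,5],
  ],
)

```text
time_s: 26.83
position: [0.5512, -0.1825, 0.0819]
ee_rot: [-3.141, -0.505, 0.785]
force: [0.5, 0.2, -1.7]
gripper_width: 0.179
```

Call:
servo_tool(
  targets=[
    [-0.03,0,0.06,0,-0.1,0,5],
    [-0.03,0,0.06,0,-0.1,0,5],
    [-0.03,0,0.06,0,-0.1,0,5],
    [-0.03,0,0.06,0,-0.1,0,5],
    [-0.03,0,0.06,0,-0.1,0,5],
    [-0.03,0,0.06,0,-0.1,0,5],
    [-0.03,0,0.06,0,-0.09,0,5],
    [-0.03,0,0.06,0,-0.1,0,5],
    [-0.03,0,0.06,0,-0.09,0,5],
    [-0.03,0,0.05,0,-0.1,0,5],
    [-0.03,0,0.06,0,-0.09,0,5],
    [-0.03,0,0.05,0,-0.1,0,5],
    [0,0,0,0,0,0,5],
  ],
)

```text
time_s: 27.92
position: [0.5506, -0.1827, 0.0505]
ee_rot: [-3.14, -0.382, 0.786]
force: [0.2, 0.8, -0.7]
gripper_width: 0.179
```

```bash
python3 - <<'E'
from sv import *
p,Rm,sc=sv('pics/low.png');lip=sc[0]+sc[1]@LIP;X=sc[1][:,0];print('lip',lip.round(4),'head',np.degrees(np.arctan2(X[1],X[0])),'pitch',np.degrees(np.arcsin(X[2])))
c=env.capture('side')
for d in env.cut_out('dish',c):
    P=cloud(c)[d['pixels']];P=P[(P[:,2]>.026)&(P[:,2]<.042)]
    if len(P): print('dish',round(d['p'],2),P.min(0).round(3),P.max(0).round(3))
D=np.array([.683,-.051]);u=np.array([.7071,.7071])
L=lambda k,z,t:tcp(sc_world([*(D-k*u),z],45,t))
o1,a,b=rows(p,Rm,[(*L(.014,.044,-10),10,5),(*L(.016,.044,-26),8,5),(*L(.018,.046,-45),12,5)]);show(o1,a,b)
E
```

```text
[ 0.21  0.8  -0.72] 0.17930279939851937 27.9167 [ 0.07  0.63  0.48  1.98 -1.04  0.76  0.51]
brass 143 [218. 189.] scoop mm [-0.1 -0.2 16. ] -35.0 25.0
lip [ 0.6746 -0.0585  0.0464] head 45.050707768953714 pitch 6.9106005339683065
dish 0.85 [ 0.623 -0.11   0.026] [0.74  0.009 0.038]
dish 0.71 [ 0.255 -0.191  0.026] [ 0.372 -0.072  0.038]
dish 0.69 [ 0.272 -0.356  0.026] [ 0.39  -0.234  0.038]
 30 max [0.15 0.34 6.21] end [ 0.5961 -0.1379  0.1868]
[[0.06,0,-0.11,0,-0.28,0,5],[0.06,0,-0.11,0,-0.28,0,5],[0.05,0,-0.11,0,-0.28,0,5],[0.05,0,-0.11,0,-0.28,0,5],[0.05,0,-0.11,0,-0.28,0,5],[0.04,0,-0.11,0,-0.28,0,5],[0.04,0,-0.12,0,-0.28,0,5],[0.04,0,-0.12,0,-0.29,0,5],[0.03,0.01,-0.12,-0.01,-0.28,0,5],[0.03,0,-0.11,0,-0.29,0.01,5],[0.07,0,-0.13,0,-0.33,0,5],[0.07,0,-0.13,0,-0.33,0,5],[0.06,0,-0.14,0,-0.33,0,5],[0.06,0,-0.14,0,-0.34,0,5],[0.05,0,-0.14,0,-0.33,0,5],[0.05,0,-0.14,0,-0.34,0,5],[0.05,0,-0.14,0,-0.33,0,5],[0.04,0,-0.15,0,-0.34,0,5],[0.06,0,-0.1,0,-0.26,0,5],[0.06,0,-0.11,0,-0.26,0,5],[0.05,0,-0.11,0,-0.26,0,5],[0.05,0,-0.11,0,-0.26,0,5],[0.05,0,-0.11,0,-0.27,0,5],[0.05,0,-0.11,0,-0.26,0,5],[0.04,0,-0.11,0,-0.27,0,5],[0.04,0,-0.12,0,-0.26,0,5],[0.03,0,-0.12,0,-0.27,0,5],[0.03,0,-0.11,0,-0.26,0,5],[0.03,0,-0.12,0,-0.27,0,5],[0.03,0,-0.12,0,-0.26,0,5]]
```

The lip is 12 mm above the rim and 11 mm short of the dish's centre, with the ferrules still in the bowl. Tipping now.

Call:
servo_tool(
  targets=[
    [0.06,0,-0.11,0,-0.28,0,5],
    [0.06,0,-0.11,0,-0.28,0,5],
    [0.05,0,-0.11,0,-0.28,0,5],
    [0.05,0,-0.11,0,-0.28,0,5],
    [0.05,0,-0.11,0,-0.28,0,5],
    [0.04,0,-0.11,0,-0.28,0,5],
    [0.04,0,-0.12,0,-0.28,0,5],
    [0.04,0,-0.12,0,-0.29,0,5],
    [0.03,0,-0.12,0,-0.28,0,5],
    [0.03,0,-0.11,0,-0.29,0,5],
    [0.07,0,-0.13,0,-0.33,0,5],
    [0.07,0,-0.13,0,-0.33,0,5],
    [0.06,0,-0.14,0,-0.33,0,5],
    [0.06,0,-0.14,0,-0.34,0,5],
    [0.05,0,-0.14,0,-0.33,0,5],
    [0.05,0,-0.14,0,-0.34,0,5],
    [0.05,0,-0.14,0,-0.33,0,5],
    [0.04,0,-0.15,0,-0.34,0,5],
  ],
)

```text
time_s: 29.57
position: [0.5689, -0.1647, 0.1436]
ee_rot: [-3.141, 0.193, 0.786]
force: [-0.1, 0.2, -0.6]
gripper_width: 0.182
```

Call:
servo_tool(
  targets=[
    [0.06,0,-0.1,0,-0.26,0,5],
    [0.06,0,-0.11,0,-0.26,0,5],
    [0.05,0,-0.11,0,-0.26,0,5],
    [0.05,0,-0.11,0,-0.26,0,5],
    [0.05,0,-0.11,0,-0.27,0,5],
    [0.05,0,-0.11,0,-0.26,0,5],
    [0.04,0,-0.11,0,-0.27,0,5],
    [0.04,0,-0.12,0,-0.26,0,5],
    [0.03,0,-0.12,0,-0.27,0,5],
    [0.03,0,-0.11,0,-0.26,0,5],
    [0.03,0,-0.12,0,-0.27,0,5],
    [0.03,0,-0.12,0,-0.26,0,5],
    [0,0,0,0,0,0,5],
    [0,0,0,0,0,0,5],
  ],
)

```text
time_s: 30.73
position: [0.5959, -0.1379, 0.187]
ee_rot: [-3.141, 0.523, 0.787]
force: [-0.6, -0.1, -1.0]
gripper_width: 0.177
```

```bash
cat > dv.py <<'E'
from jv import *
def dv(name):
    p,Rm,o=cur();sc=sc_of(p,Rm);lip=sc[0]+sc[1]@LIP;X=sc[1][:,0];print('lip',lip.round(4),'head',np.degrees(np.arctan2(X[1],X[0])),'pitch',np.degrees(np.arcsin(X[2])),np.round(o['force'],2),o['time_s'],np.round(o['q'],2))
    c=env.capture('side');W=cloud(c);im=c['frame'][:,:,::-1]
    h=cv2.cvtColor(c['frame'],cv2.COLOR_RGB2HSV);br=(h[...,0]>10)&(h[...,0]<28)&(h[...,1]>90)&(np.hypot(W[...,0]-.683,W[...,1]+.051)<.13)&(W[...,2]<.12)
    n,lab,st,cen=cv2.connectedComponentsWithStats(br.astype(np.uint8))
    for i in range(1,n):
        if st[i,4]>4: print('brass',st[i,4],cen[i].round(),'world',np.median(W[lab==i],0).round(3))
    u,v=proj(c,[.683,-.051,.03])[0].astype(int);a=cv2.resize(im[v-35:v+35,u-35:u+35],(500,500),interpolation=2)
    cv2.imwrite(name,np.clip((a/255.)**.6*300,0,255).astype(np.uint8))
    return p,Rm,sc
E
python3 - <<'E'
from dv import *
dv('pics/pour.png')
E
```

```text
lip [ 0.6701 -0.0635  0.0465] head 45.0818763329422 pitch -44.95583777281879 [-0.59 -0.13 -1.02] 30.7333 [-0.58  0.87  0.98  1.51 -0.24  1.35 -0.41]
brass 91 [187. 210.] world [ 0.721 -0.034  0.013]
brass 34 [200. 209.] world [ 0.69  -0.049  0.011]
brass 10 [197. 218.] world [ 0.684 -0.012  0.019]
```

View pics/pour.png

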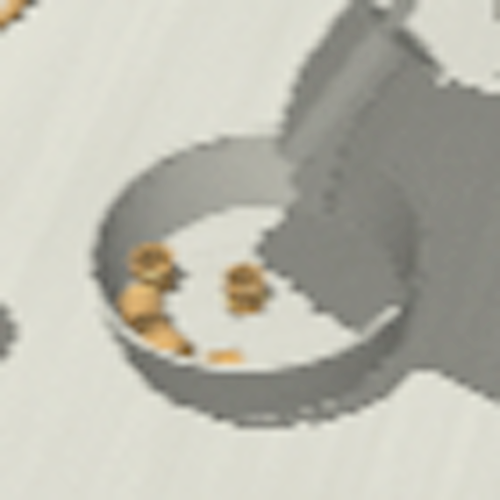

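Pour view (500 px crop): all five ferrules are inside the dish, at (150,262), (140,300), (165,335), (245,290) and (225,357). The scoop is empty and the dish has not moved. Next I'll return the scoop to the mat.

```bash
python3 - <<'E'
from plan import *
p,Rm,o=cur();sc=sc_of(p,Rm);lip=sc[0]+sc[1]@LIP
t,tR=tcp(SC0);t=np.array([.4908,-.2072,.0297])
o1,a,b=rows(p,Rm,[(*tcp(sc_world(lip+[-.01,-.01,.08],45,-32)),8,5),(t+[0,0,.07],tR,22,5),(t+[0,0,.008],tR,8,5)]);show(o1,a,b)
E
```

```text
38 max [0.2  0.32 8.62] end [ 0.4907 -0.207   0.0376]
[[-0.2,0,-0.08,0,0.27,0,5],[-0.2,0,-0.08,0,0.27,0,5],[-0.19,0,-0.09,0,0.27,0,5],[-0.19,0,-0.09,0,0.27,0,5],[-0.19,0,-0.1,0,0.27,0,5],[-0.19,0,-0.1,0,0.27,0,5],[-0.18,0,-0.11,0,0.27,0,5],[-0.18,0,-0.11,0,0.27,0,5],[-0.04,-0.03,0.18,-0.01,0.23,-0.32,5],[-0.04,-0.03,0.18,-0.01,0.23,-0.32,5],[-0.05,-0.03,0.18,-0.01,0.23,-0.32,5],[-0.05,-0.03,0.18,-0.01,0.23,-0.32,5],[-0.05,-0.04,0.17,-0.01,0.23,-0.32,5],[-0.06,-0.04,0.17,0,0.23,-0.32,5],[-0.06,-0.04,0.17,-0.01,0.23,-0.32,5],[-0.06,-0.04,0.17,-0.01,0.23,-0.32,5],[-0.06,-0.04,0.17,0,0.23,-0.32,5],[-0.07,-0.05,0.17,-0.01,0.23,-0.31,5],[-0.07,-0.05,0.16,0,0.23,-0.32,5],[-0.07,-0.05,0.16,-0.01,0.23,-0.31,5],[-0.07,-0.05,0.16,-0.01,0.23,-0.32,5],[-0.08,-0.06,0.16,0,0.23,-0.31,5],[-0.08,-0.06,0.16,-0.01,0.23,-0.32,5],[-0.08,-0.06,0.16,0,0.24,-0.31,5],[-0.08,-0.06,0.15,-0.01,0.23,-0.32,5],[-0.08,-0.07,0.15,0,0.24,-0.31,5],[-0.08,-0.07,0.15,-0.01,0.23,-0.32,5],[-0.09,-0.07,0.15,0,0.24,-0.31,5],[-0.09,-0.08,0.15,-0.01,0.23,-0.32,5],[-0.08,-0.08,0.14,0,0.24,-0.31,5],[-0.05,0,0.19,0,0,0,5],[-0.05,0,0.19,0,0,0,5],[-0.05,0,0.19,0,0,0,5],[-0.05,0,0.19,0,0,0,5],[-0.05,0,0.18,0,0,0,5],[-0.05,0,0.19,0,0,0,5],[-0.05,0,0.18,0,0,0,5],[-0.05,0,0.19,0,0,0,5]]
```

Call:
servo_tool(
  targets=[
    [-0.2,0,-0.08,0,0.27,0,5],
    [-0.2,0,-0.08,0,0.27,0,5],
    [-0.19,0,-0.09,0,0.27,0,5],
    [-0.19,0,-0.09,0,0.27,0,5],
    [-0.19,0,-0.1,0,0.27,0,5],
    [-0.19,0,-0.1,0,0.27,0,5],
    [-0.18,0,-0.11,0,0.27,0,5],
    [-0.18,0,-0.11,0,0.27,0,5],
    [-0.04,-0.03,0.18,-0.01,0.23,-0.32,5],
    [-0.04,-0.03,0.18,-0.01,0.23,-0.32,5],
    [-0.05,-0.03,0.18,-0.01,0.23,-0.32,5],
    [-0.05,-0.03,0.18,-0.01,0.23,-0.32,5],
    [-0.05,-0.04,0.17,-0.01,0.23,-0.32,5],
    [-0.06,-0.04,0.17,0,0.23,-0.32,5],
    [-0.06,-0.04,0.17,-0.01,0.23,-0.32,5],
    [-0.06,-0.04,0.17,-0.01,0.23,-0.32,5],
  ],
)

```text
time_s: 32.12
position: [0.5375, -0.1831, 0.1889]
ee_rot: [-3.096, 0.094, 1.055]
force: [0.7, -0.2, -0.9]
gripper_width: 0.176
```

Call:
servo_tool(
  targets=[
    [-0.06,-0.04,0.17,0,0.23,-0.32,5],
    [-0.07,-0.05,0.17,-0.01,0.23,-0.31,5],
    [-0.07,-0.05,0.16,0,0.23,-0.32,5],
    [-0.07,-0.05,0.16,-0.01,0.23,-0.31,5],
    [-0.07,-0.05,0.16,-0.01,0.23,-0.32,5],
    [-0.08,-0.06,0.16,0,0.23,-0.31,5],
    [-0.08,-0.06,0.16,-0.01,0.23,-0.32,5],
    [-0.08,-0.06,0.16,0,0.24,-0.31,5],
    [-0.08,-0.06,0.15,-0.01,0.23,-0.32,5],
    [-0.08,-0.07,0.15,0,0.24,-0.31,5],
    [-0.08,-0.07,0.15,-0.01,0.23,-0.32,5],
    [-0.09,-0.07,0.15,0,0.24,-0.31,5],
    [-0.09,-0.08,0.15,-0.01,0.23,-0.32,5],
    [-0.08,-0.08,0.14,0,0.24,-0.31,5],
    [0,0,0,0,0,0,5],
  ],
)

```text
time_s: 33.37
position: [0.4891, -0.2083, 0.0991]
ee_rot: [-3.14, -0.263, 1.505]
force: [-1.7, 0.3, 0.7]
gripper_width: 0.175
```

```bash
python3 - <<'E'
from plan import *
p,Rm,o=cur();t,tR=tcp(SC0);t=np.array([.4908,-.2072,.0297]);print(p,o['force'],o['time_s'],np.round(o['q'],2))
o1,a,b=rows(p,Rm,[(t+[0,0,.006],tR,9,5),(t+[0,0,.0005],tR,6,5)]);show(o1,a,b)
E
```

```text
[ 0.48914943 -0.2083136   0.09912085] [-1.65218314  0.25375101  0.69476589] 33.3667 [ 0.05  0.57  0.55  1.91 -0.64  0.98  0.91]
 15 max [0.18 0.01 7.38] end [ 0.4908 -0.2073  0.0302]
[[-0.04,0,0.17,0,0,0,5],[-0.04,0.01,0.17,0,0,0,5],[-0.04,0,0.17,0,0,0,5],[-0.04,0.01,0.17,0,0,0,5],[-0.04,0,0.17,0,0,0,5],[-0.05,0.01,0.17,0,0,0,5],[-0.04,0,0.17,0,0,-0.01,5],[-0.05,0.01,0.17,0,-0.01,0,5],[-0.04,0,0.18,-0.01,0,-0.01,5],[-0.01,0,0.02,0,0,0,5],[-0.01,0,0.02,0,0,0,5],[0,0,0.02,0,0,0,5],[-0.01,0,0.02,0,0,0,5],[0,0,0.03,0,0,0,5],[-0.01,0,0.02,0,0,0,5]]
```

Call:
servo_tool(
  targets=[
    [-0.04,0,0.17,0,0,0,5],
    [-0.04,0.01,0.17,0,0,0,5],
    [-0.04,0,0.17,0,0,0,5],
    [-0.04,0.01,0.17,0,0,0,5],
    [-0.04,0,0.17,0,0,0,5],
    [-0.05,0.01,0.17,0,0,0,5],
    [-0.04,0,0.17,0,0,0,5],
    [-0.05,0.01,0.17,0,0,0,5],
    [-0.04,0,0.18,0,0,0,5],
    [-0.01,0,0.02,0,0,0,5],
    [-0.01,0,0.02,0,0,0,5],
    [0,0,0.02,0,0,0,5],
    [-0.01,0,0.02,0,0,0,5],
    [0,0,0.02,0,0,0,5],
    [0,0,0,0,0,0,5],
  ],
)

```text
time_s: 34.62
position: [0.4926, -0.2058, 0.0324]
ee_rot: [-3.142, -0.262, 1.507]
force: [-0.2, -0.9, -1.1]
gripper_width: 0.175
```

Call:
servo_tool(
  targets=[
    [0,0,0.02,0,0,0,5],
    [0,0,0,0,0,0,5],
  ],
)

```text
time_s: 34.78
position: [0.4926, -0.2056, 0.0315]
ee_rot: [-3.141, -0.262, 1.507]
force: [-0.6, 0.6, -0.7]
gripper_width: 0.177
```

Call:
servo_tool(
  targets=[
    [0,0,0.02,0,0,0,5],
    [0,0,0,0,0,0,5],
  ],
)

```text
time_s: 34.95
position: [0.4926, -0.2054, 0.0307]
ee_rot: [-3.141, -0.262, 1.507]
force: [-0.3, -0.1, -1.1]
gripper_width: 0.176
```

Call:
servo_tool(
  targets=[
    [0,0,0.02,0,0,0,5],
    [0,0,0,0,0,0,5],
  ],
)

```text
time_s: 35.12
position: [0.4926, -0.2052, 0.0299]
ee_rot: [-3.141, -0.262, 1.507]
force: [-0.2, -0.5, -1.1]
gripper_width: 0.175
```

Call:
servo_tool(
  targets=[
    [0,0,0.02,0,0,0,5],
    [0,0,0,0,0,0,5],
  ],
)

```text
time_s: 35.28
position: [0.4927, -0.2052, 0.0295]
ee_rot: [3.142, -0.262, 1.507]
force: [-2.0, -2.0, 6.7]
gripper_width: 0.177
```

Call:
servo_tool(
  targets=[
    [0,0,0.01,0,0,0,5],
    [0,0,0,0,0,0,5],
  ],
)

```text
time_s: 35.45
position: [0.4927, -0.2053, 0.0294]
ee_rot: [3.141, -0.262, 1.507]
force: [-3.5, -1.0, 12.2]
gripper_width: 0.178
```

Contact with the mat. I'll ease off, open, and back out along the fingers.

Call:
servo_tool(
  targets=[
    [0,0,-0.02,0,0,0,5],
    [0,0,0,0,0,0,25],
    [0,0,0,0,0,0,45],
    [0,0,0,0,0,0,60],
    [0,0,0,0,0,0,60],
    [0,0,0,0,0,0,60],
    [0,0,-0.1,0,0,0,60],
    [0,0,-0.25,0,0,0,60],
    [0,0,-0.4,0,0,0,60],
    [0,0,-0.5,0,0,0,60],
    [0,0,-0.6,0,0,0,60],
    [0,0,-0.6,0,0,0,60],
    [0,0,-0.6,0,0,0,60],
    [0,0,-0.6,0,0,0,60],
    [0,0,-0.5,0,0,0,60],
    [0,0,-0.3,0,0,0,60],
    [-0.6,0,-0.2,0,0,0,60],
    [-0.6,0,-0.2,0,0,0,60],
    [-0.4,0,0,0,0,0,60],
    [0,0,0,0,0,0,60],
  ],
)

```text
time_s: 37.12
position: [0.4842, -0.3202, 0.2001]
ee_rot: [-3.14, -0.261, 1.504]
force: [-0.6, -0.9, -0.3]
gripper_width: 0.702
```

```bash
python3 - <<'E'
from jv import *
p,Rm,o=cur();print(p,np.round(o['force'],2),o['time_s'],o['gripper_width'])
c=env.capture('side');W=cloud(c)
for l in ['scoop','ferrule0','dish','ring_gauge','grease_pot','v_block','caliper','bocal']:
    for d in env.cut_out(l,c)[:5]:
        if d['p']>.4:
            P=W[d['pixels']];P=P[np.isfinite(P[:,0])];print(l,round(d['p'],2),(np.array(d['extent'])*[512,384,512,384]).round().astype(int),np.median(P,0).round(3),P.min(0).round(3),P.max(0).round(3))
L=(W-SC0[0])@SC0[1]*1e3;m=(np.abs(L[...,1])<9)&(np.abs(L[...,0])<33)&(np.abs(L[...,2])<30);print('bowl floor z',np.median(L[m][:,2]))
im=c['frame'][:,:,::-1];a=cv2.resize(im[130:250,140:330],(798,504),interpolation=2);cv2.imwrite('pics/end.png',np.clip((a/255.)**.6*300,0,255).astype(np.uint8))
E
```

```text
[ 0.48424554 -0.32015477  0.20014949] [-0.62 -0.94 -0.31] 37.1167 0.7017988445547001
scoop 0.88 [266 156 296 228] [ 0.495 -0.1    0.017] [ 0.478 -0.307  0.002] [ 0.52  -0.033  0.052]
dish 0.97 [327 149 372 182] [ 0.33  -0.311  0.011] [ 0.265 -0.397 -0.003] [ 0.39  -0.232  0.038]
dish 0.77 [179 185 227 229] [ 0.682 -0.068  0.011] [ 0.623 -0.111 -0.001] [0.742 0.008 0.038]
dish 0.71 [329 184 379 227] [ 0.312 -0.146  0.009] [ 0.255 -0.228 -0.001] [ 0.372 -0.071  0.038]
ring_gauge 0.69 [291 309 318 334] [0.393 0.204 0.017] [ 0.368  0.171 -0.003] [0.417 0.23  0.022]
grease_pot 0.84 [150 203 167 224] [ 0.783 -0.002  0.033] [ 0.768 -0.062 -0.001] [0.805 0.012 0.04 ]
v_block 0.95 [233 142 255 176] [ 0.623 -0.247  0.028] [ 0.594 -0.314 -0.002] [ 0.66 -0.22  0.04]
caliper 0.83 [234 131 312 148] [ 0.538 -0.383  0.009] [ 0.441 -0.43  -0.003] [ 0.684 -0.361  0.017]
bocal 0.61 [163 138 219 172] [ 0.797 -0.339  0.009] [ 0.722 -0.351 -0.002] [ 0.827 -0.172  0.016]
bowl floor z 2.665177674564729
```

View pics/end.png

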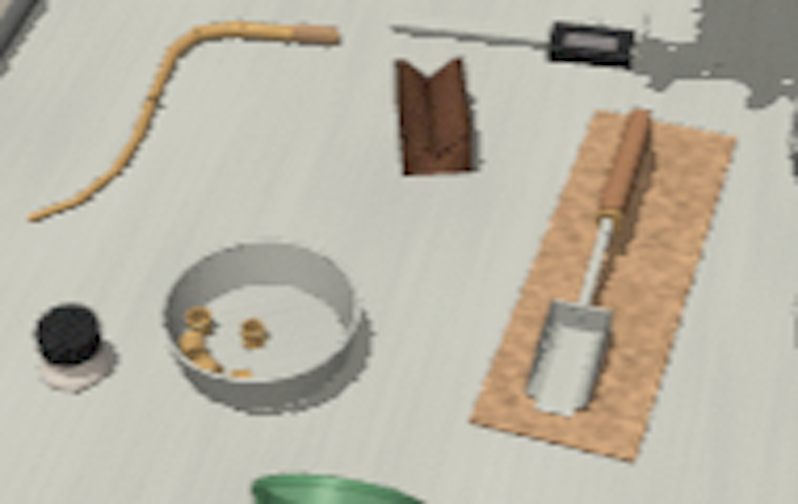

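The scoop lies upright on the mat, lip at (560,405). The five ferrules are in the dish at (200,320), (190,343), (205,360), (253,332) and (242,372). Dish and bystanders are where they were, so I'm handing in.

```bash
python3 -c "
from bench import env
print(env.finish_job())"
```

```text
the job is handed in; nothing more can be done
None
```

I scooped all five ferrules out of the jar in one go and tipped them into the left-most dish, then laid the scoop back on the cork mat. The job was handed in after about 37 s on the robot's clock. It reported no verdict.

- **Scooping:** I slid the scoop along the jar's lowest wall to its floor. At the end of each move the force readings showed no more than about 2 N on the glass.
- **Carrying:** coming out of the jar, two ferrules sat wedged right at the lip. I tilted the lip up and gave a short forward nudge until they slid back into the bowl. None fell.
- **Tipping:** the lip was about 12 mm above the rim and 11 mm short of the dish's centre when I began to tip.
- **Setting down:** the scoop touched the mat with a brief push of about 12 N, and I eased off before opening the gripper.

**Last checks:** the final picture shows all five ferrules inside the dish and the scoop level and right way up on the mat. The dish and the five bystanders measured within a few millimetres of where they started. The network did not report the ferrules in that last picture, so their count comes from looking at it. The jar itself was not rechecked after the tip, though all five ferrules are accounted for in the dish.

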